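# Make up a centrifuge counterweight in the weigh box and close its cover

### The arm

A 6-joint arm with a two-finger parallel gripper is mounted at the origin on the work surface. World frame = base frame: x ahead of the robot, y to its left, z up, the work surface at z = 0. Lengths are in m, angles in rad, forces in N, time in s.
With the tool pointing down it reaches from about 0.35 to 0.85 m from the base axis. Payload 8.1 kg.
Tool frame: the origin (TCP) lies at the very end of the fingers, on their centre line; the grasp point (between the pads) lies 19 mm behind it; z points along the fingers, x is the direction in which the jaws open and shut, and the axes are right-handed (so a half turn about z gives the same grasp; the last joint's range is limited). The gripper opens to 85 mm and grips with 20 to 120 N. Pads are 22 mm wide; open, the fingers measure 114 mm over their backs; the gripper's body (76 mm by 85 mm) begins 54 mm behind the grasp point. The pads swing forward as they close: fully open they stand 13 mm farther back than shut.
Start: joints at [-1.208, 0.13, 1.488, -0, 1.523, -0.085], TCP at [0.26, -0.541, 0.231] pointing down, gripper open.
Joint ranges: [-2.96, 2.96], [-0.89, 2.26], [0.02, 2.5], [-1.34, 4.48], [0, 2.73], [-2.66, 2.66]. Speed limits (rad/s): [2.39, 2.39, 2.79, 3.14, 3.14, 3.14].

### API

Orientations are given as a unit quaternion [w, x, y, z].
In Python, from rig import r gives the robot as it stands.
- The arm moves only by the shell command python3 -m handwheel 'ROWS' [FORCE]. ROWS is JSON, a list of rows, each an object with "dp": the shift along the world's x, y, z in mm, a list of three; "dr": the turn, a rotation vector about the world's x, y, z in degrees, a list of three; "claw": the finger opening in mm, from 0 to 85.4. In form: [{"dp": [tx, ty, tz], "dr": [wx, wy, wz], "claw": claw}, ...]. A call has 1 to 12 rows; each row shifts and turns the pose as measured when the row begins; what a row does not reach is not made up. A row lasts 1/10 s, in which the tool goes at most 50 mm and 8.59 degrees, less where a joint would pass 70% of its speed; a pose out of reach is approached as far as the arm can. A call is refused whole if a number of a shift passes 50 or a number of a turn 8.59, either way. A call with a gripper value outside its range is refused whole. The fingers move at their own pace and stop on an object; FORCE is the grip in N (left out, the last holds). Time passes only in rows, so rows that do not move let the fingers close. It gives the time, the measured TCP pose, the force and the opening at its end, in the units of the state.
- r.read_state(): the state, without advancing time (a new reading comes with each control period).
- r.camera(name): name is "side" or "top" or "wrist"; returns a dict with "pixels" (384x512x3 uint8, blue, green, red), "fx", "fy", "cx", "cy" (pixels), "R" (3x3) and "t" (3): a world point X has camera coordinates R X + t; the wrist camera has in their place "hand_eye" (4x4, takes a point from camera to tool coordinates, whose origin is the TCP and whose axes are the tool frame's). Camera axes: x right, y down, z forward; pixel columns grow to the right and rows downward; lengths in m; the calibration is good to about 2 mm. A picture is of the moment at which its call begins: read the wrist's pose just before it. There is no depth.
- r.close_job(): hands the job in, once; it reports no verdict.
The state is a dict: "t": time; "joint_positions": joint angles; "joint_vel": joint speeds; "effort": joint torques, N m; "tcp_pos": TCP position; "tcp_rot": TCP orientation; "ft_force": force on the tool from outside, world axes, zero at the start; "wrist_torque": the same for the moment, N m; "width": finger opening in m.
Only numpy, scipy, OpenCV 4.12 (cv2) and the standard library are available. Lean on these libraries where they do the work, as an engineer would, in place of code of your own. Each camera call takes 0.05 s, during which the arm holds its last target. There are 200 camera calls.

### The job

Make up the 600 g centrifuge counterweight: add weights to those in the sprung pan of the weigh box until its pointer rests between the two long lines, and stand every weight left over flat on the floor of the storage tray. Only once the load is right, hook the cover's plain edge under the box's lip at a slant and swing it down until it lies flat and square on the rim, inside the end stop. All weights must end upright, side by side; leave the other things on the bench where they are.

Things in the scene. Friction and masses are not known exactly. Their poses are not given: they have to be found in the camera images.
- weigh_box: White open weigh box, a sprung steel pan in its well, fixed to the bench; origin: centre of its underside; +x from its lip end (nearer the robot) to its far end. Outside 224 (x) by 168 (y) mm, flat rim 100 mm above the bench; well 184 by 144 mm, end walls 20, side walls 12 mm thick. On its outer +x face a black pointer moves with the pan; right load: pointer between the two long lines (45 mm up).
- box_lip (a point): Middle of the inner edge of the aluminium lip at the box's -x end (box x = -88, z = 115 mm), on its underside; axes as the box's. The lip overhangs the rim along the whole width by 16 mm, 15 mm above it, 6 mm thick; its upright back is at box x = -104, where the slot ends.
- box_stop (a point): Foot, on the rim (box x = +104, z = 100 mm), of the inner face of the 8 mm high, 8 mm thick stop along the box's +x end. From slot end to stop is 208 mm, so the 200 mm cover cannot be laid in flat: hook edge first under the lip at a slant of 10 to 15 degrees, to the back, then the other end swings down inside the stop.
- pan (a joint): Downward travel of the sprung pan (180 by 140 mm flat plate, always level), m: 0 empty, top 75 mm above the bench; 0.005 m for each 100 g; stops at 0.05. Right load: 600 g, 0.030 m (between the lines: 0.027 to 0.033).
- tray: Empty open steel storage tray fixed to the bench; origin: centre of its underside; 210 (x) by 170 (y) by 28 mm high, walls and floor 5 mm.
- cover_handle (a point): Loose cover of the box: grey plate 200 (x) by 160 (y) by 5 mm, about 300 g, upright black grip ridge at its centre 14 mm thick (x), 80 long (y), 30 high above the plate. This point: middle of the ridge, 20 mm above the plate's underside; z up; +x to the free end (black rubber strip on top), the plain hook edge at -x. Starts flat on the bench, hook edge roughly to the robot.
- cover_hook (a point): Middle of the hook edge of the cover, on its underside, 100 mm to -x of its centre; axes as the handle's.
- long1_mid (a point): A long aluminium weight, 200 g: base 80 (x) by 40 (y) by 18 mm with an upright grip ridge across its middle, 12 mm thick (x), 36 mm long (y), 30 mm high above the base. The point is on its axis 24 mm above its underside (48 mm in all). It may start in the pan or on the bench, or be absent (None).
- long2_mid (a point): A long aluminium weight, 200 g: base 80 (x) by 40 (y) by 18 mm with an upright grip ridge across its middle, 12 mm thick (x), 36 mm long (y), 30 mm high above the base. The point is on its axis 24 mm above its underside (48 mm in all). It may start in the pan or on the bench, or be absent (None).
- long3_mid (a point): A long aluminium weight, 200 g: base 80 (x) by 40 (y) by 18 mm with an upright grip ridge across its middle, 12 mm thick (x), 36 mm long (y), 30 mm high above the base. The point is on its axis 24 mm above its underside (48 mm in all). It may start in the pan or on the bench, or be absent (None).
- long4_mid (a point): A long aluminium weight, 200 g: base 80 (x) by 40 (y) by 18 mm with an upright grip ridge across its middle, 12 mm thick (x), 36 mm long (y), 30 mm high above the base. The point is on its axis 24 mm above its underside (48 mm in all). It may start in the pan or on the bench, or be absent (None).
- short1_mid (a point): A short aluminium weight, 100 g: base 40 (x) by 40 (y) by 18 mm with an upright grip ridge across its middle, 12 mm thick (x), 36 mm long (y), 30 mm high above the base. The point is on its axis 24 mm above its underside (48 mm in all). It may start in the pan or on the bench.
- short2_mid (a point): A short aluminium weight, 100 g: base 40 (x) by 40 (y) by 18 mm with an upright grip ridge across its middle, 12 mm thick (x), 36 mm long (y), 30 mm high above the base. The point is on its axis 24 mm above its underside (48 mm in all). It may start in the pan or on the bench, or be absent (None).
- short3_mid (a point): A short aluminium weight, 100 g: base 40 (x) by 40 (y) by 18 mm with an upright grip ridge across its middle, 12 mm thick (x), 36 mm long (y), 30 mm high above the base. The point is on its axis 24 mm above its underside (48 mm in all). It may start in the pan or on the bench, or be absent (None).
- short4_mid (a point): A short aluminium weight, 100 g: base 40 (x) by 40 (y) by 18 mm with an upright grip ridge across its middle, 12 mm thick (x), 36 mm long (y), 30 mm high above the base. The point is on its axis 24 mm above its underside (48 mm in all). It may start in the pan or on the bench, or be absent (None).
- medium_bottle: Bystander to leave alone: amber bottle, 64 mm across, 140 mm tall; origin at the centre of its underside.
- culture_flask: Bystander to leave alone: clear flat flask lying down, 100 by 75 by 34 mm with an orange cap; origin at the centre of its underside.
- tip_box: Bystander to leave alone: blue box with clear lid, 120 by 80 by 75 mm; origin at the centre of its underside.
- dish_stack: Bystander to leave alone: two clear dishes, 90 mm across, 27 mm high together; origin at the centre of its underside.
- tube_rack: Bystander to leave alone: white rack with tubes, 90 by 150 by 87 mm; origin at the centre of its underside.
Things that resemble listed ones, but are neither listed nor needed, are in the scene too. Leave any brown, pink or purple look-alike of the part that bears long2_mid alone.

How it is judged:
On the way, in this order (a step that is already met when the one before it is completed fails the run):
1. the pan rests at the right load (value of joint pan between 0.027 and 0.033 m), for 1 s.
2. the cover's hook edge is under the lip with the cover still at a slant, the load right (all of step 1 and x of cover_hook in the frame of weigh_box between -0.108 and -0.091 m and y of cover_hook in the frame of weigh_box between -0.025 and 0.025 m and z of cover_hook in the frame of weigh_box between 0.094 and 0.115 m and angle between cover_handle's own z axis and vertical between 0.07 and 0.6 rad), for 0.1 s.
3. the cover lies flat on the rim under the lip and inside the stop (x of cover_hook in the frame of weigh_box between -0.107 and -0.093 m and y of cover_hook in the frame of weigh_box between -0.012 and 0.012 m and z of cover_hook in the frame of weigh_box between 0.096 and 0.104 m and angle between cover_handle's own z axis and vertical below 0.03 rad and angle between the x axis of cover_handle and the x axis of weigh_box, either way round below 0.08 rad), for 0.3 s.
At the end, for the whole second after the job is handed in: Pan at rest at 0.027 to 0.033 m; every weight present upright (within 0.15 rad) in the pan or on the tray's floor, none stacked in the tray; cover flat (within 0.03 rad) on the rim, hook edge under the lip (x -107 to -93 mm in the box frame), within 12 mm of the middle and 0.08 rad of square (all of step 1 and all of step 3 and velocity of joint pan between -0.02 and 0.02 m/s and ((x of long1_mid in the frame of weigh_box between -0.092 and 0.092 m and y of long1_mid in the frame of weigh_box between -0.072 and 0.072 m and z of long1_mid in the frame of weigh_box between 0.03 and 0.1 m) or (x of long1_mid in the frame of tray between -0.1 and 0.1 m and y of long1_mid in the frame of tray between -0.08 and 0.08 m and z of long1_mid in the frame of tray between 0.01 and 0.045 m)) and ((x of long2_mid in the frame of weigh_box between -0.092 and 0.092 m and y of long2_mid in the frame of weigh_box between -0.072 and 0.072 m and z of long2_mid in the frame of weigh_box between 0.03 and 0.1 m) or (x of long2_mid in the frame of tray between -0.1 and 0.1 m and y of long2_mid in the frame of tray between -0.08 and 0.08 m and z of long2_mid in the frame of tray between 0.01 and 0.045 m)) and ((x of long3_mid in the frame of weigh_box between -0.092 and 0.092 m and y of long3_mid in the frame of weigh_box between -0.072 and 0.072 m and z of long3_mid in the frame of weigh_box between 0.03 and 0.1 m) or (x of long3_mid in the frame of tray between -0.1 and 0.1 m and y of long3_mid in the frame of tray between -0.08 and 0.08 m and z of long3_mid in the frame of tray between 0.01 and 0.045 m)) and ((x of long4_mid in the frame of weigh_box between -0.092 and 0.092 m and y of long4_mid in the frame of weigh_box between -0.072 and 0.072 m and z of long4_mid in the frame of weigh_box between 0.03 and 0.1 m) or (x of long4_mid in the frame of tray between -0.1 and 0.1 m and y of long4_mid in the frame of tray between -0.08 and 0.08 m and z of long4_mid in the frame of tray between 0.01 and 0.045 m)) and ((x of short1_mid in the frame of weigh_box between -0.092 and 0.092 m and y of short1_mid in the frame of weigh_box between -0.072 and 0.072 m and z of short1_mid in the frame of weigh_box between 0.03 and 0.1 m) or (x of short1_mid in the frame of tray between -0.1 and 0.1 m and y of short1_mid in the frame of tray between -0.08 and 0.08 m and z of short1_mid in the frame of tray between 0.01 and 0.045 m)) and ((x of short2_mid in the frame of weigh_box between -0.092 and 0.092 m and y of short2_mid in the frame of weigh_box between -0.072 and 0.072 m and z of short2_mid in the frame of weigh_box between 0.03 and 0.1 m) or (x of short2_mid in the frame of tray between -0.1 and 0.1 m and y of short2_mid in the frame of tray between -0.08 and 0.08 m and z of short2_mid in the frame of tray between 0.01 and 0.045 m)) and ((x of short3_mid in the frame of weigh_box between -0.092 and 0.092 m and y of short3_mid in the frame of weigh_box between -0.072 and 0.072 m and z of short3_mid in the frame of weigh_box between 0.03 and 0.1 m) or (x of short3_mid in the frame of tray between -0.1 and 0.1 m and y of short3_mid in the frame of tray between -0.08 and 0.08 m and z of short3_mid in the frame of tray between 0.01 and 0.045 m)) and ((x of short4_mid in the frame of weigh_box between -0.092 and 0.092 m and y of short4_mid in the frame of weigh_box between -0.072 and 0.072 m and z of short4_mid in the frame of weigh_box between 0.03 and 0.1 m) or (x of short4_mid in the frame of tray between -0.1 and 0.1 m and y of short4_mid in the frame of tray between -0.08 and 0.08 m and z of short4_mid in the frame of tray between 0.01 and 0.045 m)) and angle between each of long1_mid, long2_mid, long3_mid, long4_mid, short1_mid, short2_mid, short3_mid, short4_mid's own z axis and vertical below 0.15 rad); the robot touches nothing.
It fails at once if the medium bottle is pushed more than 4 cm or tipped over (distance of medium_bottle from where it was at the start of the episode above 0.04 m or angle between medium_bottle's own z axis and vertical above 0.5 rad).
It fails at once if the culture flask is pushed more than 4 cm or tipped over (distance of culture_flask from where it was at the start of the episode above 0.04 m or angle between culture_flask's own z axis and vertical above 0.5 rad).
It fails at once if the tip box is pushed more than 4 cm or tipped over (distance of tip_box from where it was at the start of the episode above 0.04 m or angle between tip_box's own z axis and vertical above 0.5 rad).
It fails at once if the dish stack is pushed more than 4 cm or tipped over (distance of dish_stack from where it was at the start of the episode above 0.04 m or angle between dish_stack's own z axis and vertical above 0.5 rad).
It fails at once if the tube rack is pushed more than 4 cm or tipped over (distance of tube_rack from where it was at the start of the episode above 0.04 m or angle between tube_rack's own z axis and vertical above 0.5 rad).
Of long1, long2 only 1 to 2 are there at a start; the rules pass over those that are not, and their reading is None.
Of long3, long4, short2, short3, short4 only 4 to 5 are there at a start; the rules pass over those that are not, and their reading is None.
At some moment in a run one of long3, long4, short2, short3, short4, cover may be knocked a few centimetres aside while the robot is not near it.
It also fails if it takes over 200 s, if anything falls off the work surface, if the arm or the gripper's body presses on something with over 40 N, if the wrist force passes 120 N, or if a joint passes its speed limit or range.

## Working session

There is one attempt and no reset: what is moved stays moved. The work goes in short steps, Python scripts to look and compute and a shell command to move; the robot and the scene stay as the last step left them, time stands still between calls to the robot, and variables do not carry over. Pictures are saved under pics/ and viewed, about 12 in all and at most 16, crops included, and the job is handed in when it is done.

```bash
mkdir -p pics; ls
python3 - <<'E'
from rig import r
import cv2,numpy as np,json
s=r.read_state();print(s)
for n in("top","side"):
    c=r.camera(n);cv2.imwrite(f"pics/{n}0.png",c["pixels"]);print(n,{k:np.round(c[k],4).tolist() for k in c if k!="pixels"})
E
```

```text
pics
{'t': 0.0, 'joint_positions': array([-1.20838700e+00,  1.31155495e-01,  1.48933157e+00, -2.02049365e-05,
        1.52297592e+00, -8.53669401e-02]), 'joint_vel': array([ 1.29181471e-04, -2.08727936e-04, -7.44553383e-04,  4.39575566e-04,
        2.63882200e-04, -1.06283867e-05]), 'effort': array([-2.54969113e-03, -5.69390059e+01, -5.00562751e+01, -4.77047233e-04,
        1.48769736e-02, -1.66959080e-05]), 'tcp_pos': array([ 0.25960784, -0.54030265,  0.2302191 ]), 'tcp_rot': array([-5.55567992e-04,  8.46451931e-01, -5.32464321e-01, -7.52313047e-04]), 'ft_force': array([-0.53189076, -0.11448285, -0.51509824]), 'wrist_torque': array([-0.01796568,  0.02934196, -0.05449098]), 'width': 0.08586504412320657}
top {'fx': 407.377, 'fy': 407.377, 'cx': 254.3232, 'cy': 192.2917, 'R': [[0.0005, -1.0, -0.0065], [-0.9919, 0.0003, -0.1273], [0.1273, 0.0065, -0.9918]], 't': [0.0055, 0.5005, 1.2232]}
side {'fx': 419.5582, 'fy': 419.5582, 'cx': 265.8433, 'cy': 189.5939, 'R': [[0.8668, -0.4986, 0.001], [-0.3235, -0.5639, -0.7598], [0.3795, 0.6583, -0.6501]], 't': [-0.4385, 0.2497, 1.4284]}
```

Run:
```python
import cv2
for n in("top","side"):
    im=cv2.imread(f"pics/{n}0.png");cv2.imwrite(f"pics/{n}0b.png",cv2.resize(im,(800,600),interpolation=cv2.INTER_CUBIC))
```

```text
(no output)
```

View pics/top0b.png

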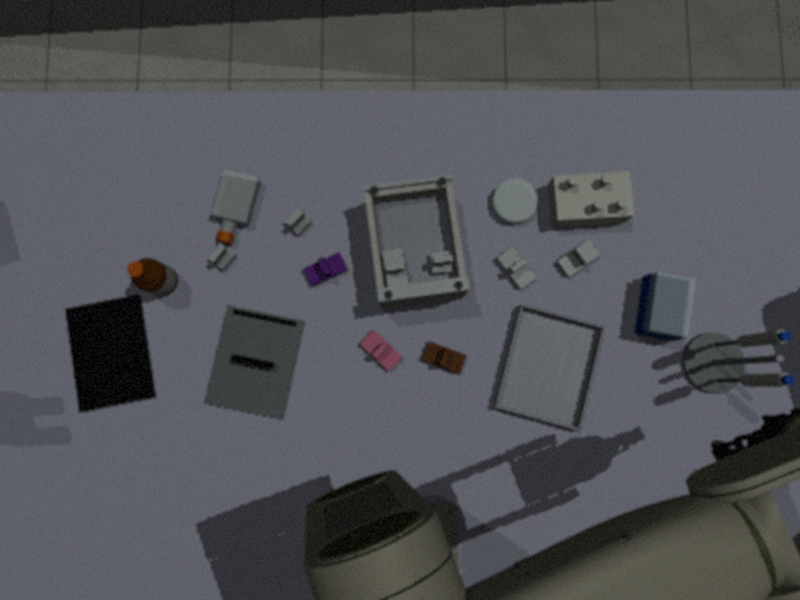

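View pics/side0b.png

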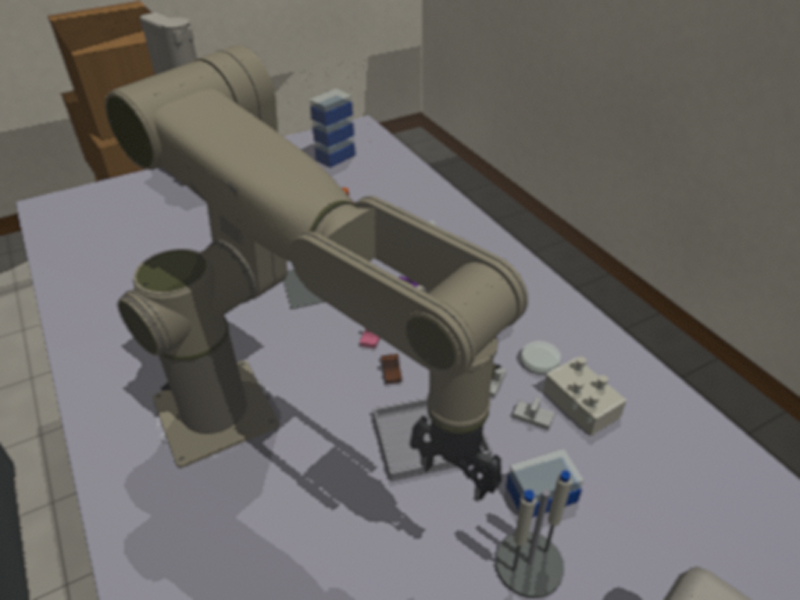

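Top view (800-px scale): box at about (417,238) with two weights in its pan at (395,262) and (440,262); two long weights lie to the right at (515,268) and (578,260), two shorts to the left at (298,222) and (222,258). The tray is at (548,368) and the cover at (255,362), with its free-end strip at the top. The side view is mostly blocked by the arm.

```bash
cat > h.py <<'E'
import numpy as np,cv2
from rig import r
from scipy.spatial.transform import Rotation as Ro
def tcp():
    s=r.read_state();w,x,y,z=s["tcp_rot"];return Ro.from_quat([x,y,z,w]).as_matrix(),np.array(s["tcp_pos"])
def snap(n,f=None):
    if n=="wrist": Rt,p=tcp()
    c=r.camera(n)
    if n=="wrist":
        H=np.array(c["hand_eye"]);M=Rt@H[:3,:3];o=Rt@H[:3,3]+p
    else: M=np.array(c["R"]).T;o=-M@np.array(c["t"])
    c["M"]=M;c["o"]=o
    if f: cv2.imwrite(f"pics/{f}.png",c["pixels"]);np.savez(f"pics/{f}.npz",**{k:c[k] for k in("fx","fy","cx","cy","M","o","pixels")})
    return c
def ray(c,u,v,z):
    d=c["M"]@np.array([(u-c["cx"])/c["fx"],(v-c["cy"])/c["fy"],1.]);o=c["o"];return o+d*(z-o[2])/d[2]
def proj(c,X):
    q=c["M"].T@(np.asarray(X,float)-c["o"]);return np.array([c["fx"]*q[0]/q[2]+c["cx"],c["fy"]*q[1]/q[2]+c["cy"]])
E
python3 - <<'E'
from h import *
c=snap("top","topA")
k=.64
for n,u,v,z in [("box",417,238,.1),("boxcorners",365,188,.1),("",452,178,.1),("",468,290,.1),("",378,300,.1),("L1",515,268,.048),("L2",578,260,.048),("S1",298,222,.048),("S2",222,258,.048),("p1",395,262,.1),("p2",440,262,.1),("tray",548,368,.028),("cover",255,362,.03),("flask",225,210,.03),("bottle",152,276,.14),("tip",668,306,.075),("stand",748,362,.1)]: print(n,ray(c,u*k,v*k,z).round(3))
w=r.camera("wrist");print(w["hand_eye"].round(3),w["fx"])
E
```

```text
box [ 0.611 -0.032  0.1  ]
boxcorners [0.708 0.067 0.1  ]
 [ 0.728 -0.099  0.1  ]
 [ 0.511 -0.127  0.1  ]
 [0.493 0.041 0.1  ]
L1 [ 0.562 -0.225  0.048]
L2 [ 0.578 -0.348  0.048]
S1 [0.655 0.202 0.048]
S2 [0.583 0.35  0.048]
p1 [0.565 0.01  0.1  ]
p2 [ 0.565 -0.075  0.1  ]
tray [ 0.368 -0.288  0.028]
cover [0.38  0.284 0.03 ]
flask [0.685 0.353 0.03 ]
bottle [0.531 0.45  0.14 ]
tip [ 0.484 -0.508  0.075]
stand [ 0.378 -0.638  0.1  ]
[[ 1.    -0.    -0.001  0.   ]
 [ 0.001  0.948  0.317 -0.081]
 [ 0.001 -0.317  0.948 -0.144]
 [ 0.     0.     0.     1.   ]] 333.4522259357961
```

```bash
python3 -m handwheel '[{"dp":[0,0,50],"dr":[0,0,-8.5],"claw":40},{"dp":[0,10,50],"dr":[0,0,-8.5],"claw":40},{"dp":[20,40,30],"dr":[0,0,-8.5],"claw":40},{"dp":[30,40,30],"dr":[0,0,0],"claw":40},{"dp":[30,40,20],"dr":[0,0,0],"claw":40},{"dp":[30,40,10],"dr":[0,0,0],"claw":40},{"dp":[30,40,10],"dr":[0,0,0],"claw":40},{"dp":[30,40,0],"dr":[0,0,0],"claw":40},{"dp":[30,40,0],"dr":[0,0,0],"claw":40},{"dp":[10,40,0],"dr":[0,0,0],"claw":40},{"dp":[10,30,0],"dr":[0,0,0],"claw":40},{"dp":[0,0,0],"dr":[0,0,0],"claw":40}]'
python3 - <<'E'
from h import *
c=snap("wrist","w1");im=cv2.resize(c["pixels"],(800,600),interpolation=cv2.INTER_CUBIC);cv2.imwrite("pics/w1b.png",im);print(tcp())
E
```

```text
t: 1.4
tcp_pos: [0.4698, -0.1804, 0.4231]
tcp_rot: [0.006, -0.702, 0.713, 0.002]
ft_force: [-0.2, -1.1, -0.4]
width: 0.0403
(array([[-0.01645197, -0.99984961,  0.00548551],
       [-0.99979603,  0.01651487,  0.01162615],
       [-0.011715  , -0.00529311, -0.99991737]]), array([ 0.46931705, -0.1818965 ,  0.42305687]))
```

View pics/w1b.png

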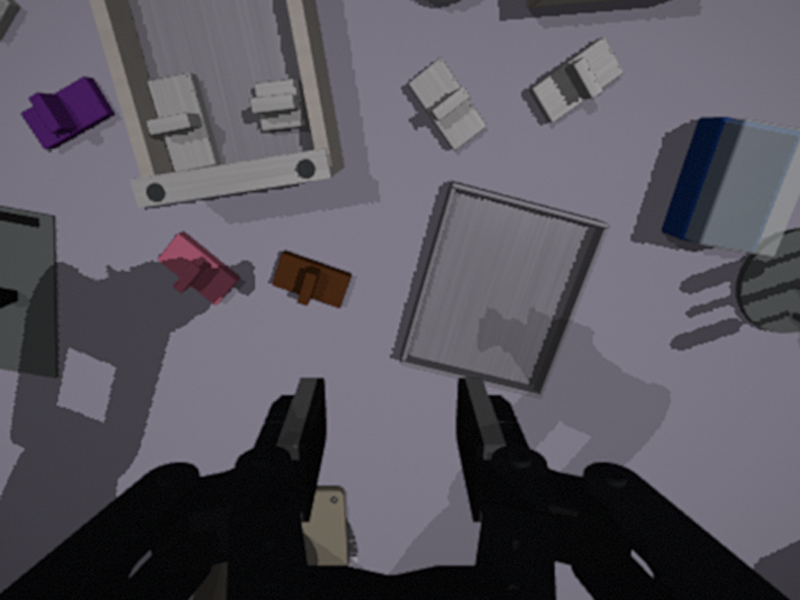

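Wrist view (800-px): the pan holds a long weight (180,120) and a short one (275,105), so 300 g. Free long weights sit at (447,104) and (577,82), the empty tray at (500,288). I need one long and one short more in the pan, with the other long and short in the tray.

```bash
cat >> h.py <<'E'
def load(f): 
    d=np.load(f"pics/{f}.npz");return {k:d[k] for k in d.files}
def blob(c,u,v,rad=60,z=.018):
    """weight outline near pixel (u,v): bright neutral mask -> minAreaRect on plane z"""
    im=c["pixels"].astype(int);lab=cv2.cvtColor(c["pixels"],cv2.COLOR_BGR2LAB).astype(int)
    m=(lab[...,2]>np.median(lab[...,2])+5)&(lab[...,0]>50)
    m=m.astype(np.uint8)*255
    w=np.zeros_like(m);cv2.circle(w,(int(u),int(v)),rad,255,-1);m&=w
    m=cv2.morphologyEx(m,cv2.MORPH_CLOSE,np.ones((5,5),np.uint8))
    cs,_=cv2.findContours(m,cv2.RETR_EXTERNAL,cv2.CHAIN_APPROX_NONE)
    if not cs: return None
    k=max(cs,key=cv2.contourArea)
    P=np.array([ray(c,a,b,z)[:2] for a,b in k[:,0]])*1000
    rc=cv2.minAreaRect(P.astype(np.float32));bx=cv2.boxPoints(rc)
    e=[bx[1]-bx[0],bx[2]-bx[1]];e=max(e,key=np.linalg.norm)
    return np.round(rc[0],1),np.round(rc[1],1),round(np.degrees(np.arctan2(e[1],e[0]))%180,1),k
E
python3 - <<'E'
from h import *
c=load("w1");k=.64
lab=cv2.cvtColor(c["pixels"],cv2.COLOR_BGR2LAB).astype(int)
for n,u,v in [("bench",390,200),("L1",427,85),("L1b",465,130),("L1ridge",450,108),("L2",610,55),("pan",220,60),("tray",480,250),("longp",180,100)]: print(n,lab[int(v*k),int(u*k)])
for n,u,v in [("L1",447,104),("L2",577,82)]:
    b=blob(c,u*k,v*k);print(n,b[:3] if b else b)
E
```

```text
bench [132 133 121]
L1 [145 129 128]
L1b [152 128 128]
L1ridge [149 129 127]
L2 [152 129 128]
pan [117 130 124]
tray [121 131 124]
longp [143 128 129]
L1 (array([ 569.8, -232.8]), array([78.6, 40.6]), np.float32(36.1))
L2 (array([ 588.8, -357.8]), array([42.5, 79.4]), np.float32(124.2))
```

```bash
cat >> h.py <<'E'
def delta(p,yaw,tilt=0,tax=None):
    """mm & deg from the measured pose to TCP p (m), tool x at yaw deg, tool down; tilt deg about horizontal axis tax(deg)"""
    Rt,q=tcp();a=np.radians(yaw);x=np.array([np.cos(a),np.sin(a),0]);z=np.array([0,0,-1.]);T=np.c_[x,np.cross(z,x),z]
    if tilt: b=np.radians(tax);T=Ro.from_rotvec(np.radians(tilt)*np.array([np.cos(b),np.sin(b),0])).as_matrix()@T
    print("dp",((np.array(p)-q)*1000).round(1),"dr",np.degrees(Ro.from_matrix(T@Rt.T).as_rotvec()).round(2),"j6",r.read_state()["joint_positions"][5].round(2),"t",round(r.read_state()["t"],1))
E
python3 -m handwheel '[{"dp":[24,-36,-44],"dr":[-0.3,0.2,7],"claw":40},{"dp":[24,-36,-44],"dr":[-0.3,0.1,7],"claw":40},{"dp":[24,-36,-44],"dr":[0,0,7],"claw":40},{"dp":[24,-36,-44],"dr":[0,0,7],"claw":40},{"dp":[24,-36,-44],"dr":[0,0,7],"claw":40},{"dp":[0,0,0],"dr":[0,0,0],"claw":40}]'
python3 - <<'E'
from h import *
c=load("w1");k=.64
T=[ray(c,u*k,v*k,.028)[:2] for u,v in [(452,183),(608,223),(540,392),(395,360)]]
print("tray",np.mean(T,0).round(3),[np.linalg.norm(T[i]-T[i-1]).round(3) for i in range(4)],np.degrees(np.arctan2(*((T[0]+T[1]-T[2]-T[3])[::-1]))))
c=snap("wrist","w2");uv=proj(c,[.589,-.358,.02]);print(uv,blob(c,*uv,90)[:3]);delta((.589,-.358,.06),-55.8)
cv2.imwrite("pics/w2b.png",c["pixels"])
E
```

```text
t: 2.05
tcp_pos: [0.5655, -0.338, 0.2366]
tcp_rot: [-0.003, 0.889, -0.459, 0.001]
ft_force: [-0.5, 1.2, -2.1]
width: 0.0403
tray [ 0.375 -0.29 ] [np.float64(0.205), np.float64(0.168), np.float64(0.203), np.float64(0.172)] -16.539726452311424
[277.68283603 150.68218166] (array([ 670.3, -363.1]), array([ 22.7, 111.4]), np.float32(93.3))
dp [  23.2  -20.6 -180.3] dr [-0.16  0.38 -1.  ] j6 0.34 t 2.1
```

View pics/w2b.png

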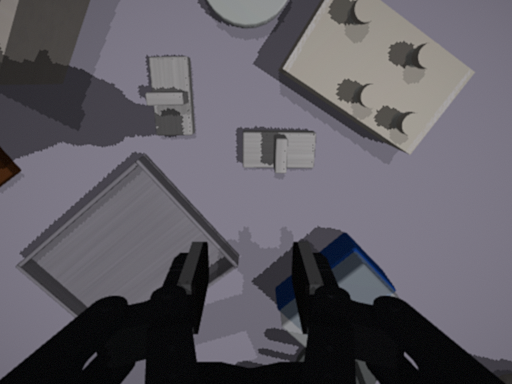

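The near view shows L2's base at pixels (243..315, 132..170), with the ridge at (281,155), aligned with the jaws.

Run:
```python
from h import *
c=load("w2")
print(blob(c,279,151,44)[:3],ray(c,281,153,.048).round(4),ray(c,279,151,.018).round(4))
print("L1",blob(c,172,95,48)[:3])
```

```text
(array([ 576.4, -354.5]), array([ 9.1, 15.9]), np.float32(120.1)) [ 0.5923 -0.357   0.048 ] [ 0.5893 -0.3598  0.018 ]
L1 (array([ 559.9, -244.8]), array([ 3.1, 10.7]), np.float32(125.4))
```

```bash
sed -i 's/np.median(lab\[...,2\])+5/125/' h.py
python3 -m handwheel '[{"dp":[12,-10,-40],"dr":[-0.1,0.2,-0.5],"claw":36},{"dp":[12,-10,-40],"dr":[-0.1,0.2,-0.5],"claw":36},{"dp":[0,0,-40],"dr":[0,0,0],"claw":36},{"dp":[0,0,-30],"dr":[0,0,0],"claw":36},{"dp":[0,0,0],"dr":[0,0,0],"claw":36}]' 25
python3 - <<'E'
from h import *
print(blob(load("w2"),279,151,44)[:3])
delta((.590,-.3585,.022),-55.8)
E
```

```text
t: 2.6
tcp_pos: [0.5914, -0.3638, 0.0986]
tcp_rot: [0.002, 0.881, -0.473, 0.008]
ft_force: [-0.2, 0.9, 0.0]
width: 0.0359
(array([ 588.4, -359.3]), array([46.9, 79.9]), np.float32(125.4))
dp [ -1.4   5.3 -76.6] dr [0.64 0.74 0.73] j6 0.36 t 2.6
```

```bash
python3 -m handwheel '[{"dp":[-2,5,-25],"dr":[0.6,0.7,0.7],"claw":36},{"dp":[0,0,-25],"dr":[0,0,0],"claw":36},{"dp":[0,0,-20],"dr":[0,0,0],"claw":36},{"dp":[0,0,0],"dr":[0,0,0],"claw":36}]' 25
python3 - <<'E'
from h import *
delta((.5895,-.3588,.022),-55.)
E
```

```text
t: 3.0
tcp_pos: [0.5938, -0.3628, 0.0401]
tcp_rot: [0.001, 0.883, -0.469, 0.008]
ft_force: [0.1, 0.0, -0.2]
width: 0.036
dp [ -4.3   4.  -18.1] dr [0.53 0.74 0.98] j6 0.36 t 3.0
```

```bash
python3 -m handwheel '[{"dp":[-4,4,-10],"dr":[0.5,0.7,1],"claw":36},{"dp":[-2,1,-8],"dr":[0.3,0.3,0],"claw":36},{"dp":[0,0,0],"dr":[0,0,0],"claw":36}]' 25
python3 - <<'E'
from h import *
delta((.5895,-.3588,.022),-55.)
E
```

```text
t: 3.3
tcp_pos: [0.5905, -0.3597, 0.0285]
tcp_rot: [-0.001, 0.887, -0.461, 0.0]
ft_force: [0.9, -0.5, -0.3]
width: 0.0361
dp [-1.   0.9 -6.5] dr [-0.04  0.08 -0.08] j6 0.34 t 3.3
```

```bash
python3 -m handwheel '[{"dp":[-1,1,-6],"dr":[0,0,0],"claw":36},{"dp":[0,0,-1],"dr":[0,0,0],"claw":5},{"dp":[0,0,0],"dr":[0,0,0],"claw":5},{"dp":[0,0,0],"dr":[0,0,0],"claw":5},{"dp":[0,0,0],"dr":[0,0,0],"claw":5},{"dp":[0,0,0],"dr":[0,0,0],"claw":5}]' 30
python3 -m handwheel '[{"dp":[0,0,20],"dr":[0,0,0],"claw":5},{"dp":[0,0,40],"dr":[0,0,0],"claw":5},{"dp":[0,0,30],"dr":[0,0,0],"claw":5},{"dp":[0,0,0],"dr":[0,0,0],"claw":5}]' 30
python3 - <<'E'
from h import *
a=np.radians(-16.5)
R=lambda p:np.array([.375,-.29])+np.array([[np.cos(a),-np.sin(a)],[np.sin(a),np.cos(a)]])@p
A=R([.02,.04]);B=R([0,-.04]);print("trayA",A,"B",B)
delta((*A,.06),-16.5)
E
```

```text
t: 3.9
tcp_pos: [0.5907, -0.3596, 0.0234]
tcp_rot: [-0.0, 0.887, -0.461, 0.002]
ft_force: [-0.2, 0.3, -0.4]
width: 0.0115
t: 4.3
tcp_pos: [0.5878, -0.3575, 0.1123]
tcp_rot: [-0.001, 0.887, -0.461, -0.002]
ft_force: [0.9, -0.2, -0.4]
width: 0.0115
trayA [ 0.40553701 -0.25732752] B [ 0.36363939 -0.32835279]
dp [-182.3  100.2  -52.3] dr [-0.13 -0.17 38.43] j6 0.34 t 4.3
```

```bash
python3 -m handwheel '[{"dp":[-36,20,0],"dr":[0,0,7.7],"claw":5},{"dp":[-36,20,0],"dr":[0,0,7.7],"claw":5},{"dp":[-36,20,0],"dr":[0,0,7.7],"claw":5},{"dp":[-36,20,0],"dr":[0,0,7.7],"claw":5},{"dp":[-36,20,0],"dr":[0,0,7.7],"claw":5},{"dp":[0,0,0],"dr":[0,0,0],"claw":5}]' 30
python3 - <<'E'
from h import *
delta((.4055,-.2573,.034),-16.5)
E
```

```text
t: 4.9
tcp_pos: [0.3964, -0.2498, 0.0983]
tcp_rot: [-0.004, 0.992, -0.129, -0.009]
ft_force: [0.3, 0.0, -2.1]
width: 0.0114
dp [  9.1  -7.5 -64.3] dr [-0.59 -0.99 -1.69] j6 -0.41 t 4.9
```

```bash
python3 -m handwheel '[{"dp":[9,-7,-20],"dr":[-0.6,-1,-1.7],"claw":5},{"dp":[0,0,-25],"dr":[0,0,0],"claw":5},{"dp":[0,0,-15],"dr":[0,0,0],"claw":5},{"dp":[0,0,0],"dr":[0,0,0],"claw":5}]' 30
python3 - <<'E'
from h import *
delta((.4055,-.2573,.030),-16.5)
E
```

```text
t: 5.3
tcp_pos: [0.4027, -0.2548, 0.0331]
tcp_rot: [-0.0, 0.989, -0.145, -0.0]
ft_force: [-0.4, 1.1, -2.3]
width: 0.0115
dp [ 2.8 -2.5 -3.1] dr [-0.03 -0.03  0.15] j6 -0.38 t 5.3
```

```bash
python3 -m handwheel '[{"dp":[1,-1,-4],"dr":[0,0,0],"claw":5},{"dp":[0,0,0],"dr":[0,0,0],"claw":32},{"dp":[0,0,0],"dr":[0,0,0],"claw":32},{"dp":[0,0,0],"dr":[0,0,0],"claw":32},{"dp":[0,0,40],"dr":[0,0,0],"claw":32},{"dp":[0,0,40],"dr":[0,0,0],"claw":32}]' 25
python3 -m handwheel '[{"dp":[25,3,30],"dr":[0,0,8.5],"claw":36},{"dp":[25,3,30],"dr":[0,0,8.5],"claw":36},{"dp":[25,3,20],"dr":[0,0,8.5],"claw":36},{"dp":[25,3,20],"dr":[0,0,8.5],"claw":36},{"dp":[25,3,10],"dr":[0,0,8.5],"claw":36},{"dp":[20,3,0],"dr":[0,0,8.5],"claw":36},{"dp":[0,0,0],"dr":[0,0,0],"claw":36}]' 25
python3 - <<'E'
from h import *
delta((.5698,-.2328,.06),36.1)
c=snap("wrist","w3");cv2.imwrite("pics/w3b.png",c["pixels"])
uv=proj(c,[.5698,-.2328,.018]);print(uv,blob(c,*uv,80)[:3])
E
```

```text
t: 5.9
tcp_pos: [0.4016, -0.2541, 0.1073]
tcp_rot: [-0.002, 0.989, -0.145, -0.004]
ft_force: [0.5, -0.4, 1.2]
width: 0.0323
t: 6.6
tcp_pos: [0.5568, -0.2382, 0.2377]
tcp_rot: [0.007, 0.953, 0.303, 0.005]
ft_force: [0.0, 0.1, 1.3]
width: 0.036
dp [  13.     5.4 -177.7] dr [0.52 0.8  0.78] j6 -1.1 t 6.6
[261.24471078 155.53063185] (array([ 571. , -234.8]), array([79.6, 49.8]), np.float32(36.6))
```

View pics/w3b.png

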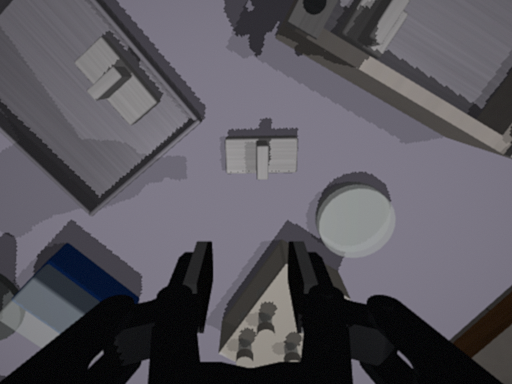

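L2 stands upright in the tray (115,80). L1 is at (262,155), where it was predicted.

```bash
python3 -m handwheel '[{"dp":[13,5,-40],"dr":[0.5,0.8,0.8],"claw":36},{"dp":[0,0,-45],"dr":[0,0,0],"claw":36},{"dp":[0,0,-45],"dr":[0,0,0],"claw":36},{"dp":[0,0,-25],"dr":[0,0,0],"claw":36},{"dp":[0,0,0],"dr":[0,0,0],"claw":36}]' 25
python3 - <<'E'
from h import *
delta((.5702,-.2333,.022),36.4)
E
```

```text
t: 7.15
tcp_pos: [0.5666, -0.2351, 0.0824]
tcp_rot: [0.003, 0.954, 0.299, 0.001]
ft_force: [-0.5, 0.2, -0.0]
width: 0.0359
dp [  3.6   1.8 -60.4] dr [0.26 0.24 1.57] j6 -1.08 t 7.2
```

```bash
python3 -m handwheel '[{"dp":[4,2,-25],"dr":[0.2,0.2,1.5],"claw":36},{"dp":[0,0,-20],"dr":[0,0,0],"claw":36},{"dp":[0,0,-8],"dr":[0,0,0],"claw":36},{"dp":[0,0,0],"dr":[0,0,0],"claw":36}]' 25
python3 - <<'E'
from h import *
delta((.5702,-.2333,.022),36.4)
E
```

```text
t: 7.55
tcp_pos: [0.5709, -0.2354, 0.0341]
tcp_rot: [0.002, 0.952, 0.308, 0.002]
ft_force: [-0.5, -0.6, 0.0]
width: 0.036
dp [ -0.7   2.1 -12.1] dr [0.21 0.26 0.57] j6 -1.1 t 7.5
```

```bash
python3 -m handwheel '[{"dp":[-1,2,-12],"dr":[0.2,0.2,0.5],"claw":36},{"dp":[0,0,-3],"dr":[0,0,0],"claw":5},{"dp":[0,0,0],"dr":[0,0,0],"claw":5},{"dp":[0,0,0],"dr":[0,0,0],"claw":5},{"dp":[0,0,0],"dr":[0,0,0],"claw":5},{"dp":[0,0,0],"dr":[0,0,0],"claw":5}]' 30
python3 -m handwheel '[{"dp":[0,0,20],"dr":[0,0,0],"claw":5},{"dp":[0,0,50],"dr":[0,0,0],"claw":5},{"dp":[0,0,50],"dr":[0,0,0],"claw":5},{"dp":[0,0,50],"dr":[0,0,0],"claw":5},{"dp":[0,0,0],"dr":[0,0,0],"claw":5}]' 30
python3 - <<'E'
from h import *
c=load("w1");k=.64
a=np.radians(6.5);Rb=np.array([[np.cos(a),-np.sin(a)],[np.sin(a),np.cos(a)]]);o=np.array([.610,-.03])
# long base corners, short base corners (z=.078)
for P in [[(148,80),(190,73),(217,163),(180,170)],[(252,85),(295,80),(300,128),(262,131)]]:
    q=np.array([ray(c,u*k,v*k,.078)[:2] for u,v in P]);print((( q-o)@Rb).round(3).tolist())
for n,X in [("A",[.045,.04]),("B",[.045,-.03])]: print(n,o+Rb@X)
delta((*(o+Rb@[.045,.04]),.19),6.5)
print("lip corners",[((ray(c,u*k,v*k,.121)[:2]-o)@Rb).round(3) for u,v in [(138,182),(327,150),(140,207),(332,177)]])
E
```

```text
t: 8.15
tcp_pos: [0.5724, -0.235, 0.0235]
tcp_rot: [0.002, 0.95, 0.311, 0.003]
ft_force: [1.1, -0.5, -1.8]
width: 0.0115
t: 8.65
tcp_pos: [0.568, -0.2327, 0.1961]
tcp_rot: [-0.0, 0.95, 0.311, -0.0]
ft_force: [1.6, -1.1, -0.9]
width: 0.0113
[[-0.011, 0.066], [-0.01, 0.028], [-0.087, 0.022], [-0.089, 0.058]]
[[-0.027, -0.024], [-0.027, -0.062], [-0.067, -0.059], [-0.065, -0.025]]
A [0.6501826  0.01483702]
B [ 0.65810683 -0.05471301]
dp [ 82.2 247.5  -6.1] dr [-3.000e-02 -1.000e-02 -2.976e+01] j6 -1.11 t 8.7
lip corners [array([-0.093,  0.078]), array([-0.088, -0.086]), array([-0.114,  0.082]), array([-0.11 , -0.086])]
```

```bash
python3 -m handwheel '[{"dp":[14,42,0],"dr":[0,0,-6],"claw":5},{"dp":[14,42,0],"dr":[0,0,-6],"claw":5},{"dp":[14,42,0],"dr":[0,0,-6],"claw":5},{"dp":[14,42,0],"dr":[0,0,-6],"claw":5},{"dp":[14,42,0],"dr":[0,0,-6],"claw":5},{"dp":[14,42,0],"dr":[0,0,0],"claw":5},{"dp":[0,0,0],"dr":[0,0,0],"claw":5}]' 30
python3 - <<'E'
from h import *
delta((.6502,.0148,.09),6.)
c=snap("wrist","w4");cv2.imwrite("pics/w4b.png",cv2.resize(c["pixels"],(800,600)))
E
```

```text
t: 9.35
tcp_pos: [0.654, 0.0264, 0.1976]
tcp_rot: [0.002, 0.999, 0.041, 0.002]
ft_force: [-0.9, -0.9, -2.1]
width: 0.0116
dp [  -3.8  -11.6 -107.6] dr [0.18 0.19 1.31] j6 -0.12 t 9.3
```

View pics/w4b.png

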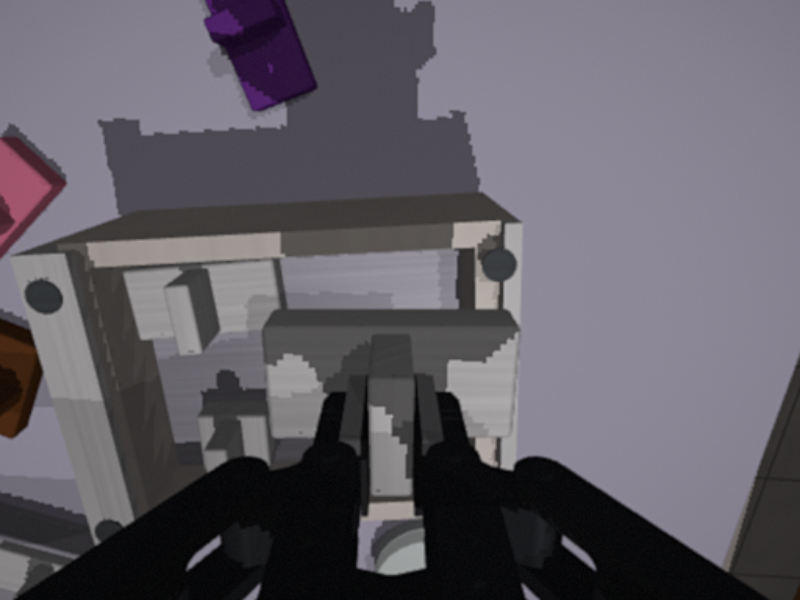

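Run:
```python
from h import *
c=load("w4");k=.64
P=ray(c,521*k,222*k,.108)[:2];Q=ray(c,15*k,252*k,.121)[:2];d=P-Q
y=np.arctan2(d[1],d[0]);n=np.array([-np.sin(y),np.cos(y)])
print(P,Q,np.linalg.norm(d),np.degrees(y),(P+Q)/2-.084*n)
c=load("w1");C=[ray(c,u*k,v*k,.121)[:2] for u,v in [(138,182),(327,150),(140,207),(332,177)]]
e=C[1]-C[0]+C[3]-C[2];e/=np.linalg.norm(e);print("w1 yaw",np.degrees(np.arctan2(e[0],-e[1])),"lip ctr",np.mean(C,0), "box",np.mean(C,0)+.1*np.array([-e[1],e[0]]))
delta((.6502,.0148,.09),6.)
```

```text
[0.70951872 0.06969627] [0.49002136 0.04129933] 0.22132662426465805 7.371558566771717 [ 0.61054752 -0.02780793]
w1 yaw 8.02209026220864 lip ctr [ 0.50983191 -0.04451293] box [ 0.60885334 -0.03055744]
dp [  -3.2   -9.1 -107.4] dr [0.28 0.14 1.36] j6 -0.12 t 9.4
```

```bash
python3 -m handwheel '[{"dp":[-3,-12,-20],"dr":[0.2,0.1,2.7],"claw":5},{"dp":[0,0,-40],"dr":[0,0,0],"claw":5},{"dp":[0,0,-35],"dr":[0,0,0],"claw":5},{"dp":[0,0,0],"dr":[0,0,0],"claw":5}]' 30
python3 - <<'E'
from h import *
delta((.651,.0145,.076),7.3)
E
```

```text
t: 9.8
tcp_pos: [0.65, 0.0089, 0.1004]
tcp_rot: [0.002, 0.998, 0.065, 0.001]
ft_force: [-1.1, -0.2, -3.4]
width: 0.0116
dp [  1.    5.6 -24.4] dr [ 0.19  0.17 -0.2 ] j6 -0.19 t 9.8
```

```bash
python3 -m handwheel '[{"dp":[1,6,-12],"dr":[0.1,0.1,0],"claw":5},{"dp":[0,0,-10],"dr":[0,0,0],"claw":5},{"dp":[0,0,-2],"dr":[0,0,0],"claw":5},{"dp":[0,0,0],"dr":[0,0,0],"claw":24},{"dp":[0,0,0],"dr":[0,0,0],"claw":24},{"dp":[0,0,0],"dr":[0,0,0],"claw":24}]' 25
python3 -m handwheel '[{"dp":[0,0,40],"dr":[0,0,0],"claw":24},{"dp":[0,0,50],"dr":[0,0,0],"claw":24},{"dp":[0,20,50],"dr":[0,0,0],"claw":36},{"dp":[-10,45,20],"dr":[0,0,0],"claw":36},{"dp":[-10,45,0],"dr":[0,0,0],"claw":36},{"dp":[-10,40,0],"dr":[0,0,0],"claw":36},{"dp":[0,10,0],"dr":[0,0,0],"claw":36},{"dp":[0,0,0],"dr":[0,0,0],"claw":36}]' 25
python3 - <<'E'
from h import *
c=snap("wrist","w5");cv2.imwrite("pics/w5b.png",c["pixels"])
for X in ([.655,.202,.018],[.583,.35,.018]):
    uv=proj(c,X);b=blob(c,*uv,50);print(uv,b[:3] if b else b)
print(tcp()[1])
E
```

```text
t: 10.4
tcp_pos: [0.6552, 0.0133, 0.0822]
tcp_rot: [0.002, 0.998, 0.064, 0.005]
ft_force: [0.8, 0.0, -0.1]
width: 0.0235
t: 11.2
tcp_pos: [0.625, 0.1766, 0.2547]
tcp_rot: [0.0, 0.998, 0.063, 0.012]
ft_force: [0.5, 0.2, -0.1]
width: 0.0362
[273.89164081 133.58033041] (array([666.6, 208.4]), array([40.3, 47.5]), np.float32(137.5))
[224.02332942 -24.24065087] None
[0.62519118 0.17592188 0.25479911]
```

View pics/w5b.png

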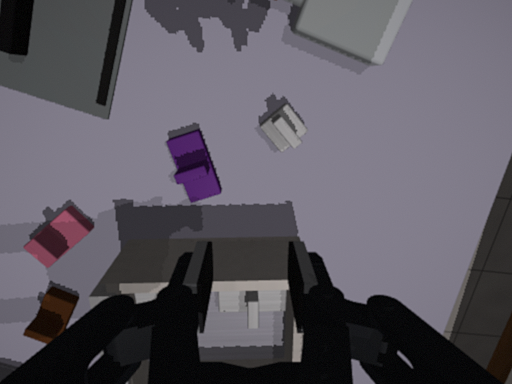

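Run:
```python
from h import *
c=load("w5");cv2.imwrite("pics/w5c.png",cv2.resize(c["pixels"][85:165,240:325],None,fx=6,fy=6,interpolation=cv2.INTER_CUBIC))
```

```text
(no output)
```

View pics/w5c.png

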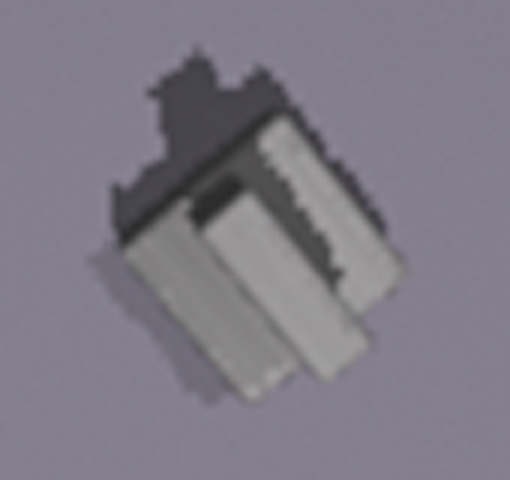

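Run:
```python
from h import *
c=load("w5");f=lambda u,v,z:ray(c,240+u/6,85+v/6,z)
print(f(287.5,288,.048),f(266,256,.018))
d=(f(350,363,.048)-f(225,212,.048));print("ridge",np.degrees(np.arctan2(d[1],d[0])),np.linalg.norm(d))
d=(f(250,400,.018)-f(125,245,.018));print("base",np.degrees(np.arctan2(d[1],d[0])),np.linalg.norm(d))
delta((.667,.207,.12),46)
```

```text
[0.66611964 0.20873867 0.048     ] [0.66579728 0.21006748 0.018     ]
ridge -41.92901676051161 0.035018998253197646
base -43.366052669922105 0.038597765211578774
dp [  41.8   31.1 -134.8] dr [-0.53  1.31 38.81] j6 0.07 t 11.2
```

```bash
python3 -m handwheel '[{"dp":[14,11,-20],"dr":[-0.5,1.3,8.2],"claw":36},{"dp":[14,11,-30],"dr":[0,0,8.2],"claw":36},{"dp":[12,11,-40],"dr":[0,0,8.2],"claw":36},{"dp":[0,0,-40],"dr":[0,0,8.2],"claw":36},{"dp":[0,0,-40],"dr":[0,0,8.2],"claw":36},{"dp":[0,0,0],"dr":[0,0,0],"claw":36}]' 25
python3 - <<'E'
from h import *
delta((.666,.2092,.022),47.5)
E
```

```text
t: 11.85
tcp_pos: [0.6702, 0.1989, 0.082]
tcp_rot: [0.001, 0.909, 0.417, 0.004]
ft_force: [-1.8, -0.0, -1.8]
width: 0.0358
dp [ -4.2  10.3 -60. ] dr [-0.02  0.46 -1.74] j6 -0.64 t 11.8
```

```bash
python3 -m handwheel '[{"dp":[-4,10,-20],"dr":[0,0.4,-1.7],"claw":36},{"dp":[-2,0,-20],"dr":[0,0,0],"claw":36},{"dp":[0,0,-8],"dr":[0,0,0],"claw":36},{"dp":[0,0,0],"dr":[0,0,0],"claw":36}]' 25
python3 - <<'E'
from h import *
delta((.666,.2092,.022),47.5)
E
```

```text
t: 12.25
tcp_pos: [0.6684, 0.2034, 0.0389]
tcp_rot: [0.001, 0.92, 0.392, 0.002]
ft_force: [0.2, -0.2, -0.5]
width: 0.036
dp [ -2.4   5.8 -16.9] dr [0.02 0.29 1.29] j6 -0.58 t 12.2
```

```bash
python3 -m handwheel '[{"dp":[-2,7,-10],"dr":[0,0.3,1.3],"claw":36},{"dp":[0,2,-8],"dr":[0,0,0],"claw":36},{"dp":[0,0,0],"dr":[0,0,0],"claw":36}]' 25
python3 - <<'E'
from h import *
delta((.666,.2092,.022),47.5)
E
```

```text
t: 12.55
tcp_pos: [0.6698, 0.2127, 0.0251]
tcp_rot: [0.001, 0.916, 0.402, 0.003]
ft_force: [0.4, 0.6, 0.7]
width: 0.0366
dp [-3.8 -3.5 -3.1] dr [-0.06  0.34  0.12] j6 -0.59 t 12.6
```

```bash
python3 -m handwheel '[{"dp":[-4,-3,-3],"dr":[0,0,0],"claw":36},{"dp":[0,0,0],"dr":[0,0,0],"claw":5},{"dp":[0,0,0],"dr":[0,0,0],"claw":5},{"dp":[0,0,0],"dr":[0,0,0],"claw":5},{"dp":[0,0,0],"dr":[0,0,0],"claw":5},{"dp":[0,0,0],"dr":[0,0,0],"claw":5}]' 30
python3 -m handwheel '[{"dp":[0,0,20],"dr":[0,0,0],"claw":5},{"dp":[0,0,50],"dr":[0,0,0],"claw":5},{"dp":[0,0,50],"dr":[0,0,0],"claw":5},{"dp":[0,0,50],"dr":[0,0,0],"claw":5},{"dp":[0,0,0],"dr":[0,0,0],"claw":5}]' 30
python3 - <<'E'
from h import *
delta((.6584,-.0531,.19),7.3)
E
```

```text
t: 13.15
tcp_pos: [0.6662, 0.2099, 0.0236]
tcp_rot: [0.001, 0.916, 0.402, 0.004]
ft_force: [0.6, 0.0, -1.8]
width: 0.0114
t: 13.65
tcp_pos: [0.6614, 0.2086, 0.195]
tcp_rot: [0.0, 0.916, 0.402, -0.0]
ft_force: [0.9, 1.0, -1.9]
width: 0.0115
dp [  -3.  -261.7   -5. ] dr [ 3.000e-02 -4.000e-02 -4.007e+01] j6 -0.59 t 13.7
```

```bash
python3 -m handwheel '[{"dp":[0,-44,0],"dr":[0,0,-6.7],"claw":5},{"dp":[0,-44,0],"dr":[0,0,-6.7],"claw":5},{"dp":[0,-44,0],"dr":[0,0,-6.7],"claw":5},{"dp":[0,-44,0],"dr":[0,0,-6.7],"claw":5},{"dp":[-3,-44,0],"dr":[0,0,-6.7],"claw":5},{"dp":[0,-40,0],"dr":[0,0,-6.7],"claw":5},{"dp":[0,0,0],"dr":[0,0,0],"claw":5},{"dp":[0,0,0],"dr":[0,0,0],"claw":5}]' 30
python3 - <<'E'
from h import *
delta((.6584,-.0531,.075),7.3)
c=snap("wrist","w6");cv2.imwrite("pics/w6b.png",cv2.resize(c["pixels"],(800,600)))
E
```

```text
t: 14.45
tcp_pos: [0.6583, -0.0591, 0.1982]
tcp_rot: [0.002, 0.999, 0.05, 0.004]
ft_force: [-0.4, 0.7, -1.4]
width: 0.0116
dp [ 1.000e-01  6.000e+00 -1.232e+02] dr [0.17 0.47 1.57] j6 -0.27 t 14.4
```

View pics/w6b.png

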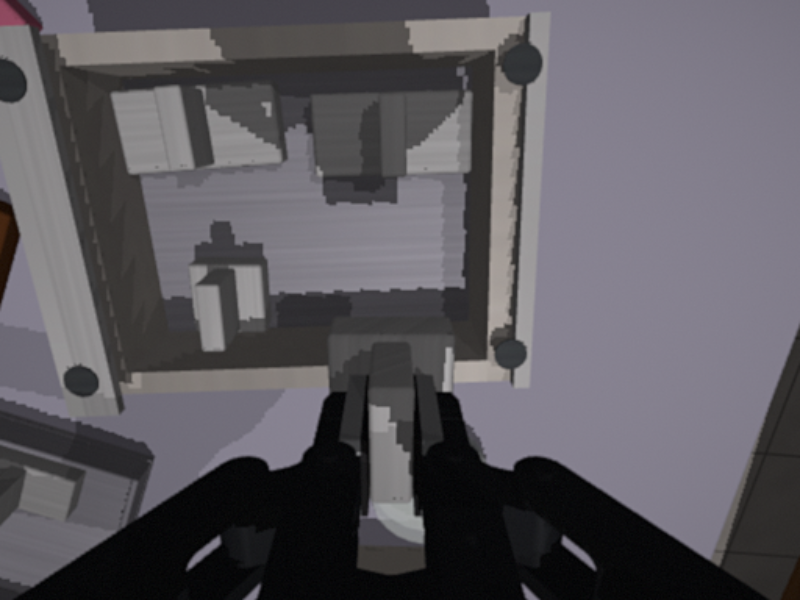

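```bash
python3 -m handwheel '[{"dp":[0,7,-30],"dr":[0.1,0.4,1.5],"claw":5},{"dp":[0,0,-40],"dr":[0,0,0],"claw":5},{"dp":[0,0,-30],"dr":[0,0,0],"claw":5},{"dp":[0,0,0],"dr":[0,0,0],"claw":5}]' 30
python3 - <<'E'
from h import *
c=load("w6");k=.64
P=[ray(c,u*k,v*k,.108)[:2] for u,v in [(548,14),(527,386)]];Q=ray(c,122*k,410*k,.121)[:2]
e=P[0]-P[1];y=np.arctan2(-e[0],e[1]);x=np.array([np.cos(y),np.sin(y)])
print(np.linalg.norm(e),np.degrees(y),np.mean(P,0)-.112*x)
print("lip corner in box", x@(Q-np.mean(P,0))+.112, "expect -.088", Q)
delta((.6584,-.0531,.075),7.3)
E
```

```text
t: 14.9
tcp_pos: [0.6598, -0.0467, 0.0976]
tcp_rot: [0.001, 0.998, 0.068, 0.003]
ft_force: [-1.0, -0.2, -1.4]
width: 0.0108
0.16708322749259244 7.614964882825742 [ 0.60952962 -0.02867246]
lip corner in box -0.08574947819786953 expect -.088 [ 0.53539451 -0.12125175]
dp [ -1.4  -6.4 -22.6] dr [ 0.09  0.35 -0.54] j6 -0.28 t 14.9
```

```bash
python3 -m handwheel '[{"dp":[-1,-6,-12],"dr":[0,0.3,-0.5],"claw":5},{"dp":[0,0,-12],"dr":[0,0,0],"claw":5},{"dp":[0,0,-4],"dr":[0,0,0],"claw":5},{"dp":[0,0,0],"dr":[0,0,0],"claw":24},{"dp":[0,0,0],"dr":[0,0,0],"claw":24},{"dp":[0,0,0],"dr":[0,0,0],"claw":24}]' 25
python3 -m handwheel '[{"dp":[0,0,40],"dr":[0,0,0],"claw":24},{"dp":[0,0,50],"dr":[0,0,0],"claw":24},{"dp":[0,20,50],"dr":[0,0,0],"claw":36},{"dp":[-10,50,20],"dr":[0,0,0],"claw":36},{"dp":[-10,50,10],"dr":[0,0,0],"claw":36},{"dp":[-10,50,0],"dr":[0,0,0],"claw":36},{"dp":[-10,50,0],"dr":[0,0,0],"claw":36},{"dp":[-10,50,0],"dr":[0,0,0],"claw":36},{"dp":[-10,50,0],"dr":[0,0,0],"claw":36},{"dp":[-10,30,0],"dr":[0,0,0],"claw":36},{"dp":[0,0,0],"dr":[0,0,0],"claw":36}]' 25
python3 - <<'E'
from h import *
c=snap("wrist","w7")
uv=proj(c,[.583,.35,.03]);b=blob(c,*uv,50);print(uv,b[:3] if b else b)
u,v=[int(max(q-60,0)) for q in uv]
cv2.imwrite("pics/w7c.png",cv2.resize(c["pixels"][v:v+120,u:u+140],None,fx=5,fy=5,interpolation=cv2.INTER_CUBIC));print(u,v,tcp()[1])
E
```

```text
t: 15.5
tcp_pos: [0.6628, -0.0513, 0.0742]
tcp_rot: [0.002, 0.998, 0.066, 0.004]
ft_force: [-1.2, 1.2, -0.2]
width: 0.0243
t: 16.6
tcp_pos: [0.5926, 0.2955, 0.2587]
tcp_rot: [-0.001, 0.998, 0.062, 0.014]
ft_force: [0.0, 0.4, 0.4]
width: 0.0359
[241.52407395 104.07753341] (array([605.7, 357.6]), array([47.3, 75.2]), np.float32(158.5))
181 44 [0.59334096 0.2938393  0.25890716]
```

View pics/w7c.png

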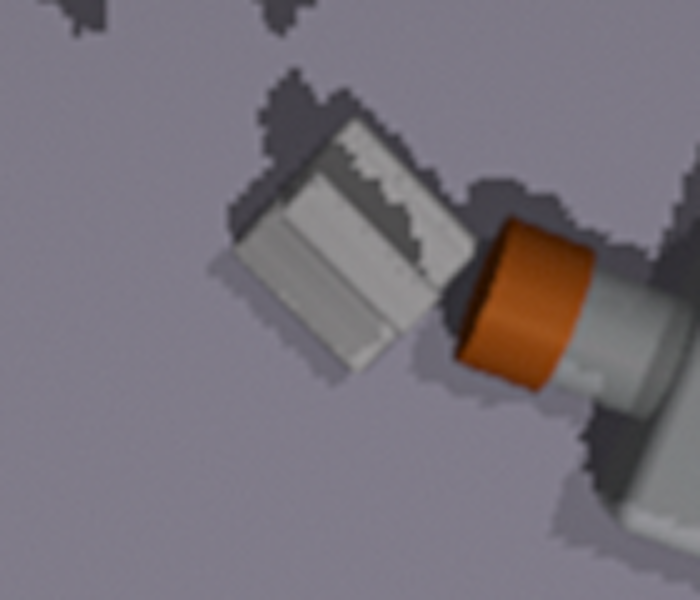

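Run:
```python
from h import *
c=load("w7");f=lambda u,v,z:ray(c,181+u/5,44+v/5,z)
# base top corners, ridge-top ends
B=[f(u,v,.018) for u,v in [(237,245),(355,120),(475,245),(352,372)]];print("base",np.mean(B,0))
Rr=[f(u,v,.048) for u,v in [(300,195),(320,178),(438,292),(402,328)]];print("ridge",np.mean(Rr,0))
d=B[3]-B[0]+B[2]-B[1];print(np.degrees(np.arctan2(d[1],d[0])),np.linalg.norm(d)/2)
t=load("topA");k=.64
print("bottle cap",ray(t,137*k,268*k,.14),"body bottom",ray(t,167*k,280*k,0.02), "shoulder",ray(t,150*k,275*k,.1))
print("cap pts",f(460,357,.02),f(512,220,.02))
delta((.598,.352,.12),46)
```

```text
base [0.5933106  0.36200863 0.018     ]
ridge [0.59437853 0.36293815 0.048     ]
-38.7338578673643 0.037476334170011706
bottle cap [0.5462489  0.47816322 0.14      ] body bottom [0.54349557 0.46733452 0.02      ] shoulder [0.54011724 0.46988455 0.1       ]
cap pts [0.61977789 0.34132512 0.02      ] [0.62685736 0.371981   0.02      ]
dp [   4.7   58.2 -138.9] dr [-0.72  1.54 38.89] j6 0.26 t 16.6
```

```bash
python3 -m handwheel '[{"dp":[0,17,-20],"dr":[-0.7,1.5,8.5],"claw":28},{"dp":[0,17,-30],"dr":[0,0,8.5],"claw":28},{"dp":[0,17,-30],"dr":[0,0,8.5],"claw":28},{"dp":[0,17,-40],"dr":[0,0,8.5],"claw":28},{"dp":[0,0,-35],"dr":[0,0,8.5],"claw":28},{"dp":[0,0,0],"dr":[0,0,0],"claw":28}]' 25
python3 - <<'E'
from h import *
delta((.594,.3625,.080),51)
E
```

```text
t: 17.25
tcp_pos: [0.5995, 0.3571, 0.1064]
tcp_rot: [0.001, 0.906, 0.423, 0.008]
ft_force: [-1.3, -0.3, -1.2]
width: 0.0278
dp [ -5.5   5.4 -26.4] dr [-0.29  0.83  0.95] j6 -0.41 t 17.2
```

```bash
python3 -m handwheel '[{"dp":[-5,6,-10],"dr":[-0.3,0.8,0.9],"claw":28},{"dp":[-1,1,-20],"dr":[0,0,0],"claw":28},{"dp":[0,0,-20],"dr":[0,0,0],"claw":28},{"dp":[0,0,0],"dr":[0,0,0],"claw":28}]' 25
python3 - <<'E'
from h import *
delta((.594,.3625,.022),51)
E
```

```text
t: 17.65
tcp_pos: [0.5979, 0.363, 0.0619]
tcp_rot: [0.0, 0.906, 0.423, 0.003]
ft_force: [-0.5, 0.3, 0.0]
width: 0.0283
dp [ -3.9  -0.5 -39.9] dr [-0.13  0.36  0.96] j6 -0.4 t 17.6
```

```bash
python3 -m handwheel '[{"dp":[-5,0,-5],"dr":[-0.1,0.3,1],"claw":28},{"dp":[-1,0,-20],"dr":[0,0,0],"claw":28},{"dp":[0,0,-10],"dr":[0,0,0],"claw":28},{"dp":[0,0,0],"dr":[0,0,0],"claw":28}]' 25
python3 - <<'E'
from h import *
delta((.594,.3625,.022),51)
E
```

```text
t: 18.05
tcp_pos: [0.5945, 0.3641, 0.0315]
tcp_rot: [-0.0, 0.903, 0.43, 0.004]
ft_force: [-0.0, -0.1, -0.1]
width: 0.0276
dp [-0.5 -1.6 -9.5] dr [-0.21  0.38  0.01] j6 -0.41 t 18.1
```

```bash
python3 -m handwheel '[{"dp":[-1,-1,-9],"dr":[-0.2,0.3,0],"claw":28},{"dp":[0,0,0],"dr":[0,0,0],"claw":5},{"dp":[0,0,0],"dr":[0,0,0],"claw":5},{"dp":[0,0,0],"dr":[0,0,0],"claw":5},{"dp":[0,0,0],"dr":[0,0,0],"claw":5},{"dp":[0,0,20],"dr":[0,0,0],"claw":5},{"dp":[0,0,50],"dr":[0,0,0],"claw":5},{"dp":[0,0,50],"dr":[0,0,0],"claw":5},{"dp":[0,0,50],"dr":[0,0,0],"claw":5}]' 30
python3 -m handwheel '[{"dp":[-16,-48,0],"dr":[0,0,-7],"claw":5},{"dp":[-16,-48,0],"dr":[0,0,-7],"claw":5},{"dp":[-16,-48,0],"dr":[0,0,-7],"claw":5},{"dp":[-16,-48,0],"dr":[0,0,-7],"claw":5},{"dp":[-16,-48,0],"dr":[0,0,-7],"claw":5},{"dp":[-16,-48,0],"dr":[0,0,-7],"claw":5},{"dp":[-16,-48,0],"dr":[0,0,-7],"claw":5},{"dp":[-16,-48,0],"dr":[0,0,-7],"claw":5},{"dp":[-16,-48,0],"dr":[0,0,-7],"claw":5},{"dp":[-16,-48,0],"dr":[0,0,0],"claw":5},{"dp":[-16,-48,0],"dr":[0,0,0],"claw":5},{"dp":[0,0,0],"dr":[0,0,0],"claw":5}]' 30
python3 - <<'E'
from h import *
delta((.3636,-.3284,.19),-16.5)
E
```

```text
t: 18.95
tcp_pos: [0.587, 0.3597, 0.187]
tcp_rot: [0.001, 0.903, 0.43, -0.009]
ft_force: [0.9, 0.6, -1.3]
width: 0.0111
t: 20.15
tcp_pos: [0.4161, -0.1626, 0.2085]
tcp_rot: [0.004, 0.992, -0.126, 0.012]
ft_force: [0.2, 1.1, -0.7]
width: 0.0115
dp [ -52.5 -165.8  -18.5] dr [ 0.67  1.25 -1.99] j6 -0.23 t 20.1
```

```bash
python3 -m handwheel '[{"dp":[-13,-42,0],"dr":[0.6,1.2,-2],"claw":5},{"dp":[-13,-42,0],"dr":[0,0,0],"claw":5},{"dp":[-13,-42,-20],"dr":[0,0,0],"claw":5},{"dp":[-13,-42,-40],"dr":[0,0,0],"claw":5},{"dp":[0,0,-40],"dr":[0,0,0],"claw":5},{"dp":[0,0,0],"dr":[0,0,0],"claw":5}]' 30
python3 - <<'E'
from h import *
delta((.3636,-.3284,.03),-16.5)
E
```

```text
t: 20.75
tcp_pos: [0.3659, -0.3307, 0.1167]
tcp_rot: [0.003, 0.989, -0.144, 0.006]
ft_force: [-1.1, 1.3, -2.5]
width: 0.0114
dp [ -2.3   2.3 -86.7] dr [0.42 0.59 0.12] j6 -0.55 t 20.8
```

```bash
python3 -m handwheel '[{"dp":[-2,2,-30],"dr":[0.4,0.5,0],"claw":5},{"dp":[0,0,-30],"dr":[0,0,0],"claw":5},{"dp":[0,0,-15],"dr":[0,0,0],"claw":5},{"dp":[0,0,-5],"dr":[0,0,0],"claw":5},{"dp":[0,0,0],"dr":[0,0,0],"claw":5}]' 30
python3 - <<'E'
from h import *
delta((.3636,-.3284,.03),-16.5)
E
```

```text
t: 21.25
tcp_pos: [0.3692, -0.3296, 0.0429]
tcp_rot: [0.003, 0.99, -0.143, 0.004]
ft_force: [0.0, 0.1, -0.6]
width: 0.0113
dp [ -5.6   1.2 -12.9] dr [ 0.36  0.44 -0.05] j6 -0.55 t 21.2
```

```bash
python3 -m handwheel '[{"dp":[-5,1,-7],"dr":[0.3,0.4,0],"claw":5},{"dp":[-1,0,-6],"dr":[0,0,0],"claw":5},{"dp":[0,0,0],"dr":[0,0,0],"claw":32},{"dp":[0,0,0],"dr":[0,0,0],"claw":32},{"dp":[0,0,0],"dr":[0,0,0],"claw":32},{"dp":[0,0,40],"dr":[0,0,0],"claw":32},{"dp":[0,0,50],"dr":[0,0,0],"claw":32},{"dp":[0,0,50],"dr":[0,0,0],"claw":32},{"dp":[0,0,50],"dr":[0,0,0],"claw":32},{"dp":[10,40,50],"dr":[0,0,0],"claw":40}]' 25
python3 -m handwheel '[{"dp":[5,50,20],"dr":[0,0,0],"claw":40},{"dp":[5,50,0],"dr":[0,0,0],"claw":40},{"dp":[5,50,0],"dr":[0,0,0],"claw":40},{"dp":[5,50,0],"dr":[0,0,0],"claw":40},{"dp":[5,50,0],"dr":[0,0,0],"claw":40},{"dp":[5,50,0],"dr":[0,0,0],"claw":40},{"dp":[0,50,0],"dr":[0,0,0],"claw":40},{"dp":[0,50,0],"dr":[0,0,0],"claw":40},{"dp":[0,50,0],"dr":[0,0,0],"claw":40},{"dp":[0,50,0],"dr":[0,0,0],"claw":40},{"dp":[0,40,0],"dr":[0,0,0],"claw":40},{"dp":[0,0,0],"dr":[0,0,0],"claw":40}]' 25
python3 - <<'E'
from h import *
delta((.38,.284,.1),-14)
c=snap("wrist","w8");cv2.imwrite("pics/w8b.png",c["pixels"])
t=snap("top","topB");im=np.hstack([c["pixels"][:300],t["pixels"][80:380]])
cv2.imwrite("pics/w8t.png",cv2.resize(np.vstack([c["pixels"],t["pixels"][90:300]]),None,fx=1,fy=1))
E
```

```text
t: 22.25
tcp_pos: [0.3677, -0.2976, 0.2619]
tcp_rot: [-0.001, 0.99, -0.144, -0.002]
ft_force: [0.3, 0.3, 0.7]
width: 0.0399
t: 23.45
tcp_pos: [0.3965, 0.2454, 0.2969]
tcp_rot: [0.001, 0.989, -0.146, 0.013]
ft_force: [0.2, -0.3, -0.1]
width: 0.0399
dp [ -16.5   38.6 -196.9] dr [0.26 1.41 2.84] j6 0.75 t 23.4
```

View pics/w8t.png

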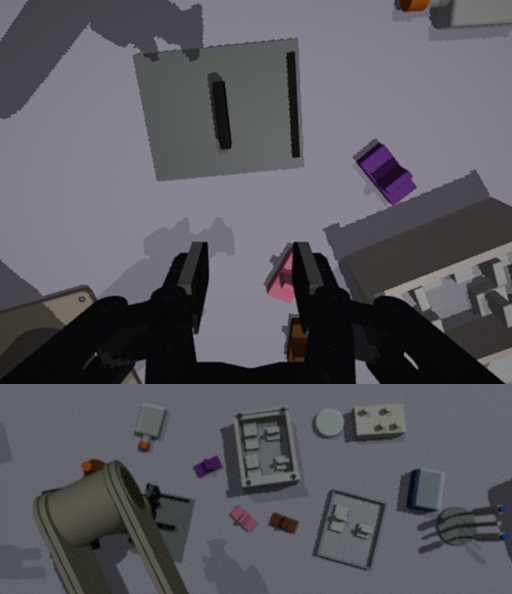

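All four pan weights and both tray weights are standing. The cover's corners are at (134,55),(297,39),(303,167),(158,180), and its ridge is at (221,116).

Run:
```python
from h import *
c=load("w8");C=[ray(c,u,v,.005)[:2] for u,v in [(134,55),(297,39),(303,167),(158,180)]]
print([np.linalg.norm(C[i]-C[i-1]).round(3) for i in range(4)],np.mean(C,0))
for d in(C[1]-C[0],C[2]-C[3]): print(np.degrees(np.arctan2(d[1],d[0])))
for d in(C[0]-C[3],C[1]-C[2]): print(np.degrees(np.arctan2(d[1],d[0]))-90)
lab=cv2.cvtColor(c["pixels"],cv2.COLOR_BGR2LAB);m=np.zeros((384,512),np.uint8);m[70:160,200:245]=(lab[70:160,200:245,0]<60)*255
cs,_=cv2.findContours(m,cv2.RETR_EXTERNAL,cv2.CHAIN_APPROX_NONE);k=max(cs,key=cv2.contourArea)[:,0]
P=np.array([ray(c,a,b,.035)[:2]*1000 for a,b in k],np.float32);print(cv2.minAreaRect(P))
delta((.39,.294,.04),-13)
```

```text
[np.float64(0.158), np.float64(0.197), np.float64(0.159), np.float64(0.197)] [0.38219551 0.29067631]
-11.603051834622665
-11.972128391682652
-11.375134205518918
-11.410793200123436
((381.2795104980469, 296.53570556640625), (89.62120056152344, 18.988033294677734), 78.82238006591797)
dp [  -7.1   51.9 -257. ] dr [0.35 1.44 3.97] j6 0.75 t 23.6
```

```bash
python3 -m handwheel '[{"dp":[-5,16,-40],"dr":[0.3,1.4,4],"claw":36},{"dp":[-5,16,-50],"dr":[0,0,0],"claw":36},{"dp":[-5,16,-50],"dr":[0,0,0],"claw":36},{"dp":[0,0,-50],"dr":[0,0,0],"claw":36},{"dp":[0,0,-40],"dr":[0,0,0],"claw":36},{"dp":[0,0,0],"dr":[0,0,0],"claw":36}]' 25
python3 - <<'E'
from h import *
delta((.382,.291,.011),-11.5)
E
```

```text
t: 24.15
tcp_pos: [0.3853, 0.2837, 0.0666]
tcp_rot: [-0.002, 0.993, -0.116, 0.006]
ft_force: [-1.4, -0.9, 0.2]
width: 0.0358
dp [ -3.3   7.3 -55.6] dr [-0.12  0.65  1.86] j6 0.77 t 24.1
```

```bash
python3 -m handwheel '[{"dp":[-3,8,-10],"dr":[-0.1,0.6,1.8],"claw":36},{"dp":[-1,0,-20],"dr":[0,0,0],"claw":36},{"dp":[0,0,-14],"dr":[0,0,0],"claw":36},{"dp":[0,0,0],"dr":[0,0,0],"claw":36}]' 25
python3 - <<'E'
from h import *
delta((.382,.291,.011),-11.5)
E
```

```text
t: 24.55
tcp_pos: [0.3867, 0.2899, 0.0288]
tcp_rot: [-0.002, 0.995, -0.103, 0.003]
ft_force: [0.2, 0.1, -0.1]
width: 0.0362
dp [ -4.7   1.1 -17.8] dr [-0.15  0.38  0.35] j6 0.75 t 24.6
```

```bash
python3 -m handwheel '[{"dp":[-5,1,-10],"dr":[-0.1,0.4,0.3],"claw":36},{"dp":[-1,0,-6],"dr":[0,0,0],"claw":36},{"dp":[0,0,-1],"dr":[0,0,0],"claw":36},{"dp":[0,0,0],"dr":[0,0,0],"claw":5},{"dp":[0,0,0],"dr":[0,0,0],"claw":5},{"dp":[0,0,0],"dr":[0,0,0],"claw":5},{"dp":[0,0,0],"dr":[0,0,0],"claw":5},{"dp":[0,0,0],"dr":[0,0,0],"claw":5}]' 70
python3 -m handwheel '[{"dp":[0,0,20],"dr":[0,0,0],"claw":5},{"dp":[0,0,40],"dr":[0,0,0],"claw":5},{"dp":[0,0,50],"dr":[0,0,0],"claw":5},{"dp":[0,0,50],"dr":[0,0,0],"claw":5},{"dp":[0,0,50],"dr":[0,0,0],"claw":5},{"dp":[0,0,0],"dr":[0,0,0],"claw":5}]' 70
python3 - <<'E'
from h import *
c=snap("wrist","w9");cv2.imwrite("pics/w9.png",c["pixels"])
delta((.56,.0,.22),7.6)
E
```

```text
t: 25.35
tcp_pos: [0.3836, 0.2919, 0.0154]
tcp_rot: [-0.002, 0.995, -0.101, 0.002]
ft_force: [0.3, -0.4, -1.9]
width: 0.0124
t: 25.95
tcp_pos: [0.3775, 0.2882, 0.2282]
tcp_rot: [0.001, 0.995, -0.101, -0.002]
ft_force: [0.8, 0.9, -2.1]
width: 0.0122
dp [ 183.8 -287.5   -4.5] dr [ 0.32 -0.46 19.19] j6 0.75 t 26.0
```

View pics/w9.png

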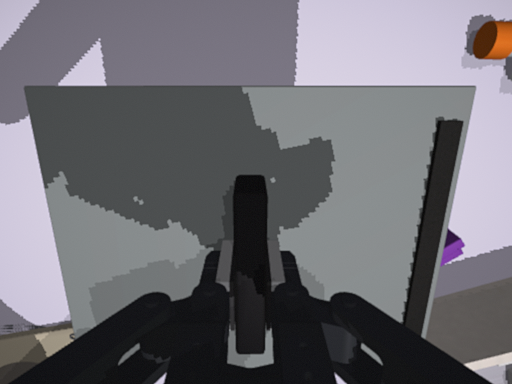

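Run:
```python
from h import *
c=load("w9");w=r.camera("wrist");H=np.array(w["hand_eye"])
for zt in (.0104,.012):
  for u,v in [(25,87),(475,86),(73,336),(434,300),(463,122)]:
    d=H[:3,:3]@np.array([(u-c["cx"])/c["fx"],(v-c["cy"])/c["fy"],1.]);print((u,v),((H[:3,3]+d*(zt-H[2,3])/d[2])*1000).round(1)[:2],end=" ")
  print()
```

```text
(25, 87) [-99.4 -77.9] (475, 86) [ 99.3 -78.1] (73, 336) [-101.1   57.9] (434, 300) [100.6  33.7] (463, 122) [ 97.1 -62.5] 
(25, 87) [-100.4  -77.8] (475, 86) [100.3 -78.1] (73, 336) [-102.2   59.4] (434, 300) [101.7  34.9] (463, 122) [ 98.1 -62.3]
```

```bash
cat >> h.py <<'E'
BO=np.array([.6095,-.0287]);BY=7.6;OFF=np.array([.100,.002,.0155])
def bR(): return Ro.from_euler("z",BY,degrees=True).as_matrix()
def goal(hx,hz,th,off=OFF):
    L=Ro.from_euler("y",-th,degrees=True).as_matrix()@off+[hx,0,hz]
    delta(bR()@L+[*BO,0],BY,th,BY-90)
def where(off=OFF):
    Rt,p=tcp();Rc=Rt@np.diag([1,-1,-1.]);h=bR().T@(p-Rc@off-[*BO,0]);Rb=bR().T@Rc
    print("hook",(h*1000).round(1),"tilt",np.degrees(np.arctan2(Rb[2,0],Rb[0,0])).round(2),"roll",np.degrees(np.arctan2(Rb[2,1],Rb[2,2])).round(2),"yaw",np.degrees(np.arctan2(Rb[1,0],Rb[0,0])).round(2),"F",r.read_state()["ft_force"].round(1))
E
python3 -c "
from h import *
where();goal(-.07,.17,13)"
```

```text
hook [-286.1  374.5  206.9] tilt -0.69 roll -0.53 yaw -19.2 F [-0.4 -0.1 -4.3]
dp [ 258.1 -310.2  -13.7] dr [  0.05 -13.72  19.16] j6 0.75 t 26.1
```

```bash
python3 -m handwheel '[{"dp":[26,-34,5],"dr":[0,-1.5,2.1],"claw":5},{"dp":[29,-34,0],"dr":[0,-1.5,2.1],"claw":5},{"dp":[29,-34,0],"dr":[0,-1.5,2.1],"claw":5},{"dp":[29,-34,0],"dr":[0,-1.5,2.1],"claw":5},{"dp":[29,-34,0],"dr":[0,-1.5,2.1],"claw":5},{"dp":[29,-34,0],"dr":[0,-1.5,2.1],"claw":5},{"dp":[29,-34,0],"dr":[0,-1.5,2.1],"claw":5},{"dp":[29,-34,0],"dr":[0,-1.5,2.1],"claw":5},{"dp":[26,-34,0],"dr":[0,-1.5,2.1],"claw":5},{"dp":[0,0,0],"dr":[0,0,0],"claw":5},{"dp":[0,0,0],"dr":[0,0,0],"claw":5}]' 70
python3 -c "
from h import *
where();goal(-.07,.135,13)"
```

```text
t: 27.15
tcp_pos: [0.6195, -0.034, 0.1891]
tcp_rot: [-0.004, 0.993, 0.072, 0.091]
ft_force: [0.3, 0.2, -3.4]
width: 0.0126
hook [-86.3  -9.9 155.8] tilt 10.41 roll -0.35 yaw 0.75 F [ 0.3  0.2 -3.4]
dp [ 13.5  10.5 -16.5] dr [ 0.69 -2.52 -0.68] j6 -0.32 t 27.1
```

```bash
python3 -m handwheel '[{"dp":[8,6,0],"dr":[0.3,-1.3,-0.4],"claw":5},{"dp":[6,5,-4],"dr":[0.3,-1.3,-0.3],"claw":5},{"dp":[1,1,-12],"dr":[0,0,0],"claw":5},{"dp":[0,0,0],"dr":[0,0,0],"claw":5}]' 70
python3 - <<'E'
from h import *
where();goal(-.072,.118,13)
c=snap("wrist","w10");cv2.imwrite("pics/w10.png",cv2.resize(c["pixels"],(800,600)))
E
```

```text
t: 27.55
tcp_pos: [0.6314, -0.0171, 0.1657]
tcp_rot: [-0.009, 0.992, 0.066, 0.111]
ft_force: [-0.7, 0.1, -3.9]
width: 0.0122
hook [-70.9   6.6 128.5] tilt 12.73 roll 0.14 yaw -0.01 F [-0.7  0.1 -3.9]
dp [ -0.4  -6.7 -10.1] dr [-0.1  -0.29 -0.02] j6 -0.3 t 27.6
```

View pics/w10.png

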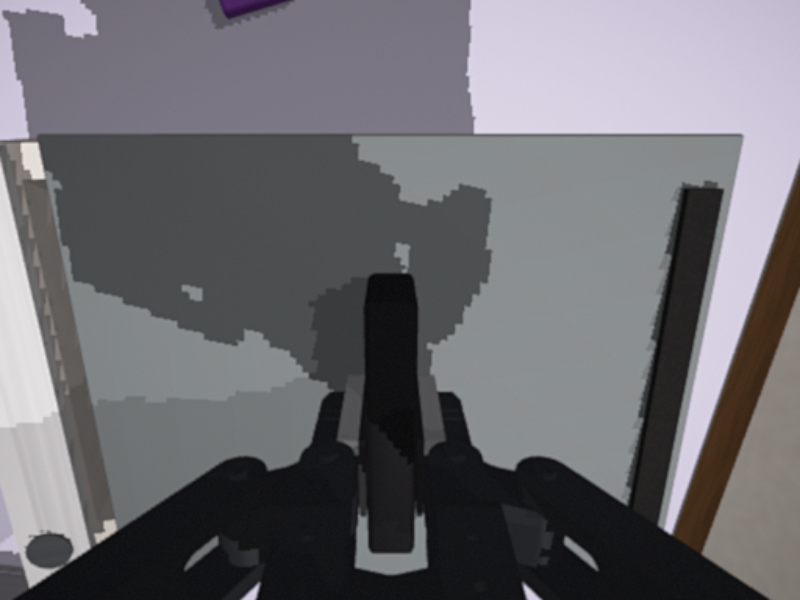

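The cover is still square in the jaws, and its hook edge (40,135)-(115,510) is just inside the lip and parallel to it. Next I lower it.

```bash
python3 -m handwheel '[{"dp":[0,-6,-10],"dr":[0,-0.3,0],"claw":5},{"dp":[0,-1,-8],"dr":[0,0,0],"claw":5},{"dp":[0,0,0],"dr":[0,0,0],"claw":5}]' 70
python3 - <<'E'
from h import *
where();goal(-.080,.103,13)
E
```

```text
t: 27.9
tcp_pos: [0.6319, -0.0239, 0.1479]
tcp_rot: [-0.008, 0.991, 0.067, 0.114]
ft_force: [-0.4, 0.8, -4.3]
width: 0.0126
hook [-71.   -0.3 110. ] tilt 13.15 roll 0.06 yaw 0.11 F [-0.4  0.8 -4.3]
dp [-8.8 -1.  -7.3] dr [-0.07  0.14 -0.13] j6 -0.32 t 27.9
```

```bash
python3 -m handwheel '[{"dp":[0,0,-6],"dr":[0,0,0],"claw":5},{"dp":[-9,-1,0],"dr":[0,0,0],"claw":5},{"dp":[0,0,0],"dr":[0,0,0],"claw":5}]' 70
python3 - <<'E'
from h import *
where();goal(-.101,.103,13)
E
```

```text
t: 28.2
tcp_pos: [0.6222, -0.0254, 0.1412]
tcp_rot: [-0.008, 0.991, 0.067, 0.114]
ft_force: [0.3, 0.1, -2.6]
width: 0.0124
hook [-80.8  -0.5 103.4] tilt 13.12 roll 0.06 yaw 0.07 F [ 0.3  0.1 -2.6]
dp [-20.   -2.2  -0.6] dr [-0.08  0.11 -0.08] j6 -0.32 t 28.2
```

```bash
python3 -m handwheel '[{"dp":[-7,-1,0],"dr":[0,0,0],"claw":5},{"dp":[-7,-1,0],"dr":[0,0,0],"claw":5},{"dp":[-4,-1,0],"dr":[0,0,0],"claw":5},{"dp":[0,0,0],"dr":[0,0,0],"claw":5}]' 70
python3 - <<'E'
from h import *
where();goal(-.101,.103,13)
E
```

```text
t: 28.6
tcp_pos: [0.6028, -0.0289, 0.1423]
tcp_rot: [-0.008, 0.991, 0.066, 0.115]
ft_force: [0.1, -0.1, -3.5]
width: 0.0123
hook [-100.5   -1.4  104.4] tilt 13.21 roll 0.03 yaw 0.06 F [ 0.1 -0.1 -3.5]
dp [-0.5  1.2 -1.7] dr [-0.06  0.2  -0.07] j6 -0.34 t 28.6
```

```bash
python3 -m handwheel '[{"dp":[0,1,-3],"dr":[0,0,0],"claw":5},{"dp":[0,0,-2],"dr":[0,0,0],"claw":5},{"dp":[0,0,0],"dr":[0,0,0],"claw":5}]' 70
python3 -c "
from h import *
where()"
python3 -m handwheel '[{"dp":[-3,0,0],"dr":[0,0,0],"claw":5},{"dp":[-1,0,0],"dr":[0,0,0],"claw":5},{"dp":[0,0,0],"dr":[0,0,0],"claw":5}]' 70
python3 - <<'E'
from h import *
where()
c=snap("wrist","w11");cv2.imwrite("pics/w11.png",cv2.resize(c["pixels"],(800,600)))
E
```

```text
t: 28.9
tcp_pos: [0.6033, -0.0279, 0.1378]
tcp_rot: [-0.008, 0.991, 0.066, 0.116]
ft_force: [-0.0, 0.7, -2.4]
width: 0.0123
hook [-99.8  -0.5  99.7] tilt 13.31 roll 0.01 yaw 0.06 F [-0.   0.7 -2.4]
t: 29.2
tcp_pos: [0.6008, -0.0278, 0.1388]
tcp_rot: [-0.008, 0.991, 0.066, 0.117]
ft_force: [1.2, 0.5, -3.3]
width: 0.0125
hook [-102.1   -0.   100.4] tilt 13.52 roll -0.02 yaw 0.08 F [ 1.2  0.5 -3.3]
```

View pics/w11.png

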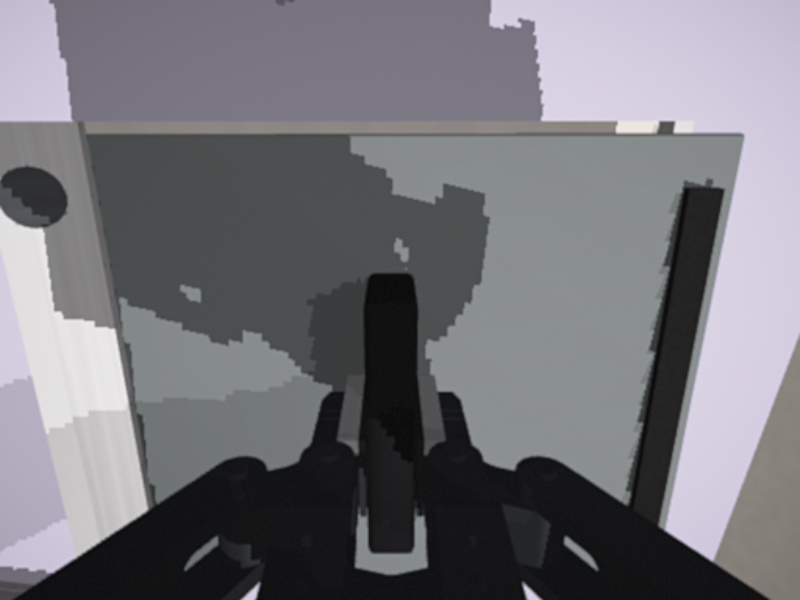

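The cover's hook edge has gone under the lip's inner edge (85,125)-(150,505), and its side is parallel to the rim. Next I swing it down about that edge.

```bash
python3 -m handwheel '[{"dp":[2.5,0.3,-5.5],"dr":[-0.45,3.5,0],"claw":5},{"dp":[2,0.3,-5.5],"dr":[-0.45,3.5,0],"claw":5},{"dp":[0,0,0],"dr":[0,0,0],"claw":5}]' 70
python3 - <<'E'
from h import *
where();goal(-.1005,.101,3)
E
```

```text
t: 29.55
tcp_pos: [0.6044, -0.0272, 0.1273]
tcp_rot: [-0.004, 0.996, 0.067, 0.054]
ft_force: [-0.1, 0.7, -3.0]
width: 0.0124
hook [-1.026e+02  1.000e-01  1.011e+02] tilt 6.18 roll 0.02 yaw 0.05 F [-0.1  0.7 -3. ]
dp [ 3.4  0.3 -5.6] dr [-0.44  3.15 -0.05] j6 -0.29 t 29.6
```

```bash
python3 -m handwheel '[{"dp":[3.4,0.3,-5.6],"dr":[-0.44,3.2,0],"claw":5},{"dp":[0,0,0],"dr":[0,0,0],"claw":5}]' 70
python3 - <<'E'
from h import *
where();goal(-.100,.1005,0.2)
E
```

```text
t: 29.75
tcp_pos: [0.6069, -0.0268, 0.1204]
tcp_rot: [-0.002, 0.997, 0.067, 0.024]
ft_force: [-1.0, -0.4, -4.0]
width: 0.0126
hook [-1.014e+02  1.000e-01  1.000e+02] tilt 2.82 roll 0.06 yaw 0.06 F [-1.  -0.4 -4. ]
dp [ 2.2  0.1 -4. ] dr [-0.4   2.59 -0.06] j6 -0.27 t 29.8
```

```bash
python3 -m handwheel '[{"dp":[2,0.1,-4],"dr":[-0.4,2.6,0],"claw":5},{"dp":[0,0,0],"dr":[0,0,0],"claw":5},{"dp":[0,0,0],"dr":[0,0,0],"claw":5}]' 70
python3 - <<'E'
from h import *
where();goal(-.100,.0995,0)
E
```

```text
t: 30.05
tcp_pos: [0.6081, -0.0266, 0.1161]
tcp_rot: [-0.001, 0.998, 0.067, 0.003]
ft_force: [0.8, 0.6, -3.5]
width: 0.0123
hook [-1.01e+02  1.00e-01  1.00e+02] tilt 0.35 roll 0.05 yaw 0.1 F [ 0.8  0.6 -3.5]
dp [ 1.1 -0.1 -1.1] dr [-0.1   0.34 -0.1 ] j6 -0.26 t 30.1
```

```bash
python3 -m handwheel '[{"dp":[0.8,0,-1.5],"dr":[-0.1,0.3,0],"claw":5},{"dp":[0,0,-1.5],"dr":[0,0,0],"claw":5},{"dp":[0,0,0],"dr":[0,0,0],"claw":5}]' 70
python3 - <<'E'
from h import *
where()
E
```

```text
t: 30.35
tcp_pos: [0.6088, -0.0267, 0.1161]
tcp_rot: [0.0, 0.998, 0.067, 0.003]
ft_force: [-0.8, -0.6, -2.5]
width: 0.013
hook [-1.004e+02 -1.000e-01  1.000e+02] tilt 0.32 roll -0.02 yaw 0.09 F [-0.8 -0.6 -2.5]
```

```bash
python3 -m handwheel '[{"dp":[0,0,0],"dr":[0,0,0],"claw":30},{"dp":[0,0,0],"dr":[0,0,0],"claw":36},{"dp":[0,0,0],"dr":[0,0,0],"claw":36},{"dp":[0,0,10],"dr":[0,0,0],"claw":36},{"dp":[0,0,40],"dr":[0,0,0],"claw":36},{"dp":[0,0,50],"dr":[0,0,0],"claw":36},{"dp":[0,0,50],"dr":[0,0,0],"claw":36},{"dp":[0,0,50],"dr":[0,0,0],"claw":36},{"dp":[0,-50,50],"dr":[0,0,0],"claw":36},{"dp":[0,-50,0],"dr":[0,0,0],"claw":36},{"dp":[0,0,0],"dr":[0,0,0],"claw":36}]' 40
python3 - <<'E'
from h import *
c=snap("wrist","w12");cv2.imwrite("pics/w12.png",cv2.resize(c["pixels"],(800,600)));print(tcp()[1])
E
```

```text
t: 31.45
tcp_pos: [0.6058, -0.1124, 0.3647]
tcp_rot: [0.002, 0.998, 0.069, 0.006]
ft_force: [-0.1, 0.1, -2.6]
width: 0.0358
[ 0.60627487 -0.10982381  0.36566502]
```

View pics/w12.png

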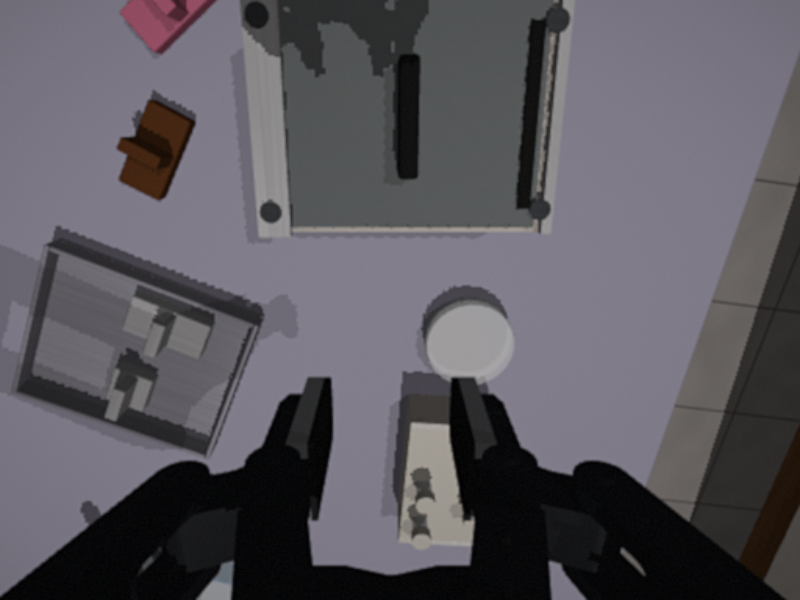

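The wrist view shows the cover flat under the lip (265-290) and inside the stop (540), square to the rim, with both tray weights upright. I'll use the last picture for the pointer on the far face.

```bash
python3 -m handwheel '[{"dp":[12,10,0],"dr":[0,0,-8.2],"claw":36},{"dp":[12,10,0],"dr":[0,0,-8.2],"claw":36},{"dp":[12,10,0],"dr":[0,0,-8.2],"claw":36},{"dp":[12,10,0],"dr":[0,0,-8.2],"claw":36},{"dp":[12,10,0],"dr":[0,0,-8.2],"claw":36},{"dp":[12,10,0],"dr":[0,0,-8.2],"claw":36},{"dp":[12,10,0],"dr":[0,0,-8.2],"claw":36},{"dp":[12,10,0],"dr":[0,0,-8.2],"claw":36},{"dp":[12,10,0],"dr":[0,0,-8.2],"claw":36},{"dp":[12,10,0],"dr":[0,0,-8.2],"claw":36},{"dp":[10,10,0],"dr":[0,0,-8.2],"claw":36}]' 
python3 -m handwheel '[{"dp":[0,0,-15],"dr":[0,6,0],"claw":36},{"dp":[0,0,-15],"dr":[0,6,0],"claw":36},{"dp":[0,0,-15],"dr":[0,6,0],"claw":36},{"dp":[0,0,-15],"dr":[0,0,0],"claw":36},{"dp":[0,0,0],"dr":[0,0,0],"claw":36}]'
python3 - <<'E'
from h import *
c=snap("wrist","w13");F=BO+.112*np.array([np.cos(np.radians(BY)),np.sin(np.radians(BY))])
for z in (.1,.045,.0): print(z,proj(c,[*F,z]))
print(tcp()[1])
E
```

```text
t: 32.6
tcp_pos: [0.7375, 0.0155, 0.3655]
tcp_rot: [0.006, 0.734, -0.679, 0.002]
ft_force: [-0.1, -1.4, -0.3]
width: 0.0359
t: 33.1
tcp_pos: [0.7397, 0.0245, 0.2969]
tcp_rot: [0.108, 0.727, -0.67, -0.11]
ft_force: [-0.6, 0.9, 0.5]
width: 0.0361
0.1 [289.52163139 123.36579402]
0.045 [285.63138003 102.50527771]
0.0 [283.06845833  88.76224032]
[0.73922675 0.02449206 0.29768816]
```

```bash
python3 -m handwheel '[{"dp":[5,0,-25],"dr":[0,6,0],"claw":36},{"dp":[5,0,-25],"dr":[0,6,0],"claw":36},{"dp":[0,0,-25],"dr":[0,6,0],"claw":36},{"dp":[0,0,-25],"dr":[0,0,0],"claw":36},{"dp":[0,0,0],"dr":[0,0,0],"claw":36}]'
python3 - <<'E'
from h import *
c=snap("wrist","w14");F=BO+.112*np.array([np.cos(np.radians(BY)),np.sin(np.radians(BY))])
for z in (.1,.045,.0): print(z,proj(c,[*F,z]))
print(tcp()[1]);u,v=proj(c,[*F,.045]).astype(int)
cv2.imwrite("pics/w14c.png",cv2.resize(c["pixels"][max(v-50,0):v+50,u-65:u+65],None,fx=6,fy=6,interpolation=cv2.INTER_CUBIC))
E
```

```text
t: 33.65
tcp_pos: [0.6976, 0.026, 0.1933]
tcp_rot: [0.201, 0.705, -0.647, -0.211]
ft_force: [-0.3, -0.1, -0.3]
width: 0.036
0.1 [323.9816217  101.85237902]
0.045 [316.44256089  52.84673305]
0.0 [311.70557107  22.05519918]
[0.69847519 0.0260378  0.19667658]
```

View pics/w14c.png

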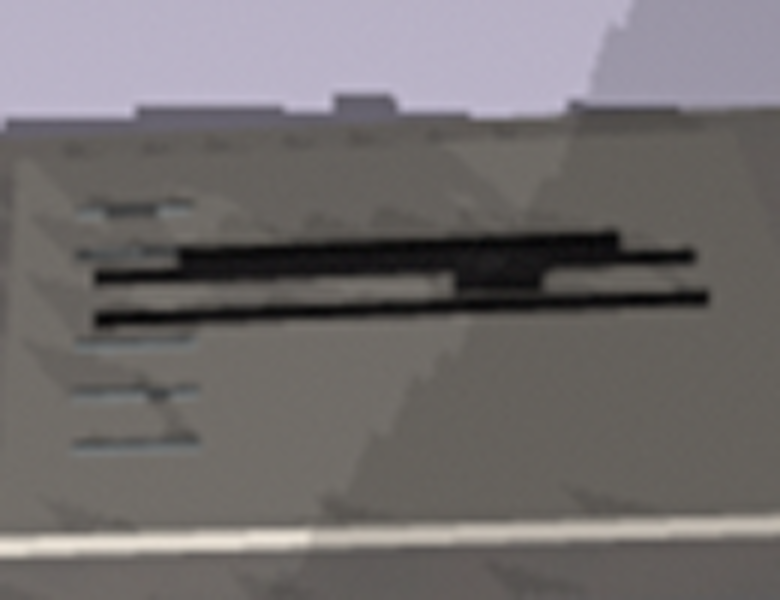

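The pointer's stem leaves the face at (500,290), between the two long lines (v about 266 and 309). The wide bar in front of it protrudes and looks lower from parallax. This agrees with 600 g; a 100 g error would shift it about 45 px. Nothing is touching, so I'll hand in.

```bash
python3 -m handwheel '[{"dp":[0,0,40],"dr":[0,0,0],"claw":36},{"dp":[0,0,40],"dr":[0,0,0],"claw":36},{"dp":[0,0,0],"dr":[0,0,0],"claw":36},{"dp":[0,0,0],"dr":[0,0,0],"claw":36}]' 
python3 -c "
from rig import r
print(r.close_job())"
```

```text
t: 34.1
tcp_pos: [0.683, 0.0268, 0.2861]
tcp_rot: [0.198, 0.706, -0.647, -0.208]
ft_force: [-0.1, 0.4, -0.6]
width: 0.0358
the job is handed in; nothing more can be done
None
```

The counterweight is made up and covered, and I handed the job in at about 34 s of the 200 s allowed; no verdict was reported.

- **Load:** The pan started with one long and one short weight (300 g). I added one long and one short to make 600 g, and stood the other long and short in the tray.
- **Cover:** I hooked the plain edge under the lip at about 13°. I then swung it down and released it at hook x ≈ -100 mm, z ≈ 100 mm, y ≈ 0 and yaw 0.1° in the box frame. Tilt was 0.3° (0.006 rad). These figures come from the tool pose while the cover was still held.
- **Last checks:** A picture taken after I let go shows the cover under the lip, inside the stop and square to the rim. Both tray weights are upright. Before covering, the top view showed all four weights standing in the pan.
- **Uncertain:** In the pointer picture, taken at a steep angle, the pointer's stem sits between the two long lines. The wide bar in front of it looks lower, about on the lower line. I put that down to parallax, since 100 g too much or too little would shift it clearly further. I took no pictures after that one, so a late knock to something out of view would have gone unseen.

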